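# Set out the praline trays and scan them in

## Robot

A 7-joint arm with a two-finger parallel gripper is mounted at the origin on the work surface. World frame = base frame: x ahead of the robot, y to its left, z up, the work surface at z = 0. Lengths are in m, angles in rad, forces in N, time in s.
With the tool pointing down it reaches from about 0.425 to 0.925 m from the base axis. Payload 6.8 kg.
Tool frame: the origin (TCP) lies on the centre line of the jaws, within the pads' length; the fingertips stand 14 mm ahead of it and the grasp point (between the pads) lies 5 mm behind it (r.nose_length is the distance from the TCP to the fingertips, in m); z points along the fingers, y is the direction in which the jaws open and shut (so a half turn about z gives the same grasp; the last joint's range is limited). The gripper opens to 85 mm and grips with 20 to 120 N. Pads are 22 mm wide; open, the fingers measure 114 mm over their backs; the gripper's body (76 mm by 85 mm) begins 54 mm behind the grasp point. The pads swing forward as they close: fully open they stand 13 mm farther back than shut.
Start: joints at [1.206, 0.477, 0.022, 1.555, -0.011, 1.109, -0.083], TCP at [0.171, -0.653, 0.245] pointing down, gripper open.
Joint ranges: [-2.96, 2.96], [-0.34, 2.1], [-1.41, 1.46], [0.24, 2.44], [-1.37, 4.51], [0.17, 1.92], [-2.96, 2.96]. Speed limits (rad/s): [2.39, 2.39, 3.14, 3.14, 3.14, 3.14, 3.14].

## Interface

Orientations are given as a rotation vector (axis times angle).
In Python, from bench import r, imaging, look_for, outline_of gives the robot as it stands. The module is installed in compiled form; this text tells all that it offers.
- The arm moves only by the tool carry_out, never from a script. Its arguments are lists of equal length, an entry for each row: "offset": the shift along the tool's x, y, z as a fraction of full scale, a list of three; "turn": the turn, a rotation vector about the tool's x, y, z as a fraction of full scale, a list of three. A call has 1 to 8 rows; each row is the pose to reach, as a shift and turn from the pose commanded when the call began, along the tool's axes at that moment; what a row does not reach only later rows make up. Full scale, the value 1, is 0.5 m for a shift and 1.5 rad for a turn. A row lasts 1/10 s, in which the tool goes at most 50 mm and 8.59 degrees, less where a joint would pass 70% of its speed; a pose out of reach is approached as far as the arm can. A call with a number of a shift or a turn outside -1 to 1 is refused whole. A call with a gripper value outside its range is refused whole. "hand" is the closure, from 0 (fully open) to 1 (shut), set as the call begins (left out, the last holds). The fingers move at their own pace and stop on an object; "force" is the grip in N (left out, the last holds). Time passes only in rows, so rows that repeat a pose let the fingers close. It gives the time, the measured TCP pose, the force and the opening at its end, in the units of the state.
- r.get_obs(): the state, without advancing time (a new reading comes with each control period).
- imaging.grab_frame(name): name is "scene" or "top"; returns a dict with "pixels" (420x560x3 uint8, red, green, blue), "fx", "fy", "cx", "cy" (pixels), "k1" (the pictures are not rectified: a ray, as slopes to the right and down, at radius r is drawn at 1 + k1 r^2 times it, then the intrinsics apply), "R" (3x3) and "t" (3): a world point X has camera coordinates R X + t. Camera axes: x right, y down, z forward; pixel columns grow to the right and rows downward; lengths in m; the calibration is good to about 2 mm. A picture is of the moment at which its call begins. There is no depth.
- r.hand_in(): hands the job in, once; it reports no verdict.
Trained networks look in the newest picture that a camera, given by its name, has taken for a name from the list of things; names that differ only in an ending like _2 or _b are one class to them, and where a whole thing is asked for, a point or a joint stands for the part that bears it (a point fixed in the world has none). Each returns a list of dicts, best first, with "score" (0 to 1); they miss things now and then, are a little off and sometimes report something else, mostly with a low value. They report only what shows in the picture. A call takes as long as a camera call. They do not tell look-alikes from the thing itself.
- look_for(query, camera): "xyz" ([x, y, z] in m, in the coordinates of the camera as it stood for that picture, good to about 4 mm: the middle of the surface that is visible of it).
- outline_of(query, camera): "region" (420x560 bool, what is visible of it).
The state is a dict: "clock": time; "joints": joint angles; "qvel": joint speeds; "tau": joint torques, N m; "tcp_pos": TCP position; "orientation": TCP orientation; "contact_force": force on the tool from outside, world axes, zero at the start; "moment": the same for the moment, N m; "grip_width": finger opening in m.
Only numpy, scipy, OpenCV 4.12 (cv2) and the standard library are available. Lean on these libraries where they do the work, as an engineer would, in place of code of your own. Each camera call takes 0.05 s, during which the arm holds its last target. There are 200 camera calls.

## Task

Set out the praline trays that are here (two or three) for display: move the price sign upright onto the cork mat, and seat each tray fully down on the pins of the plinth that fits it, label end towards the robot. When all of them are seated, take the scanner and read their labels one by one from the smallest tray to the largest, holding the beam steady on the middle of each label for two seconds, and then lay the scanner back in its cradle. Keep the trays level and leave everything else on the counter where it is.

Things in the scene. Friction and masses are not known exactly. Their poses are not given: they have to be found in the camera images.
- tray_small: May be absent. The small black praline tray, 4 pralines in two rows, about 220 g, starts flat on the counter. Origin: underside, midway between its two locating holes; z up. 12 mm plate, 76 mm wide (y), x = -73 to +42 mm, with 10.5 mm through holes at x = +-30, y = 0. Pralines reach z = 36 mm at |y| = 10 to 37 mm. Sloped label at the -x end.
- fin_small (a point): May be absent. Top centre of the small tray's upright wooden fin, by which it is lifted: 78 mm above the tray's origin. The fin is 44 mm long (x), 12 mm thick (y), from z = 12 to 78 mm in the tray's frame.
- label_small (a point): May be absent. Centre of the white barcode label (30 x 52 mm) on the small tray, at (-56, 0, 26) mm in the tray's frame. Its z axis is the outward normal of the label, leaning 25 degrees from vertical towards the tray's -x.
- plinth_small: Fixed marble plinth for the small tray, 121 x 90 mm, 25 mm high, with two upright 8 mm dowel pins at x = +-30 mm, y = 0, 60 mm apart like that tray's holes, standing 22 mm above the marble with tapered tips. Origin: midway between the pins at counter level, z up; its -x end (longer overhang) faces the robot and takes the label end. A seated tray's origin lies 25 mm above it.
- tray_medium: May be absent. The medium black praline tray, 6 pralines in two rows, about 280 g, starts flat on the counter. Origin: underside, midway between its two locating holes; z up. 12 mm plate, 76 mm wide (y), x = -83 to +52 mm, with 10.5 mm through holes at x = +-40, y = 0. Pralines reach z = 36 mm at |y| = 10 to 37 mm. Sloped label at the -x end.
- fin_medium (a point): May be absent. Top centre of the medium tray's upright wooden fin, by which it is lifted: 78 mm above the tray's origin. The fin is 44 mm long (x), 12 mm thick (y), from z = 12 to 78 mm in the tray's frame.
- label_medium (a point): May be absent. Centre of the white barcode label (30 x 52 mm) on the medium tray, at (-66, 0, 26) mm in the tray's frame. Its z axis is the outward normal of the label, leaning 25 degrees from vertical towards the tray's -x.
- plinth_medium: Fixed marble plinth for the medium tray, 141 x 90 mm, 25 mm high, with two upright 8 mm dowel pins at x = +-40 mm, y = 0, 80 mm apart like that tray's holes, standing 22 mm above the marble with tapered tips. Origin: midway between the pins at counter level, z up; its -x end (longer overhang) faces the robot and takes the label end. A seated tray's origin lies 25 mm above it.
- tray_large: The large black praline tray, 8 pralines in two rows, about 340 g, starts flat on the counter. Origin: underside, midway between its two locating holes; z up. 12 mm plate, 76 mm wide (y), x = -93 to +62 mm, with 10.5 mm through holes at x = +-50, y = 0. Pralines reach z = 36 mm at |y| = 10 to 37 mm. Sloped label at the -x end.
- fin_large (a point): Top centre of the large tray's upright wooden fin, by which it is lifted: 78 mm above the tray's origin. The fin is 44 mm long (x), 12 mm thick (y), from z = 12 to 78 mm in the tray's frame.
- label_large (a point): Centre of the white barcode label (30 x 52 mm) on the large tray, at (-76, 0, 26) mm in the tray's frame. Its z axis is the outward normal of the label, leaning 25 degrees from vertical towards the tray's -x.
- plinth_large: Fixed marble plinth for the large tray, 161 x 90 mm, 25 mm high, with two upright 8 mm dowel pins at x = +-50 mm, y = 0, 100 mm apart like that tray's holes, standing 22 mm above the marble with tapered tips. Origin: midway between the pins at counter level, z up; its -x end (longer overhang) faces the robot and takes the label end. A seated tray's origin lies 25 mm above it.
- sign: Loose price sign, about 300 g: dark steel foot 60 (x) x 56 (y) x 15 mm high with an upright wooden panel 12 mm thick (x), 70 mm wide (y), from z = 15 to 83 mm. Starts standing between the pins of the large plinth. Origin: centre of its underside, z up.
- mat: Fixed cork mat 120 (x) x 110 (y) x 4 mm on the counter: where the sign belongs. Origin: centre of its underside, so its top is at z = 4 mm.
- scanner: Hand-held barcode scanner, 160 g, starts in its cradle. Origin: centre line of its black handle, 28 mm thick (y), 30 mm high (z), x = -70 to +45 mm; the grey head hangs down at the +x end. Grip it from above across y near x = -15 mm, between the cradle forks (8 mm wide, at x = -52 and +23 mm).
- window (a point): Centre of the reading window, at (70, 0, -50) mm in the scanner's frame; z is the beam, scanner direction (0.423, 0, -0.906), 65 degrees below the handle. No trigger: it reads when the beam meets a label within 12 mm of its centre, from 50 to 130 mm away, at most 20 degrees off the label's normal, held so for 1.5 seconds.
- cradle: Fixed scanner cradle: two upright forks 70 mm high on a base plate, their prongs flaring outwards to 90 mm, 2 mm clear each side of the handle at the bottom and 8 at the top, which lies across both with the head beyond the front (+x) fork. Origin: counter level under the resting scanner's origin, x towards the head.
- cradle_seat (a point): Where the scanner's origin lies when it rests in the cradle (85 mm above the counter); axes as the cradle's.
- jar: Bystander: amber jar, 70 mm across, 110 mm tall, standing on the counter. Origin: centre of its underside.
- gift_box: Bystander: flat brown gift box 80 x 70 x 30 mm with a gold band, lying on the counter in front of the plinths. Origin: centre of its underside.
- ribbon: Bystander: ribbon spool 80 mm across, 38 mm tall. Origin: centre of its underside.
Things that resemble listed ones, but are neither listed nor needed, are in the scene too. What is shaped like the sign but green, red or turquoise is not meant.

How it is judged:
On the way, in this order (a step that is already met when the one before it is completed fails the run):
1. every tray present is seated on its plinth (horizontal distance between tray_small and plinth_small below 0.004 m and z of tray_small in the frame of plinth_small between 0.022 and 0.028 m and angle between each of tray_small, tray_medium, tray_large's own z axis and vertical below 0.05 rad and angle between the x axis of tray_small and the x axis of plinth_small, either way round below 0.08 rad and x of label_small in the frame of plinth_small below 0 m and horizontal distance between tray_medium and plinth_medium below 0.004 m and z of tray_medium in the frame of plinth_medium between 0.022 and 0.028 m and angle between the x axis of tray_medium and the x axis of plinth_medium, either way round below 0.08 rad and x of label_medium in the frame of plinth_medium below 0 m and horizontal distance between tray_large and plinth_large below 0.004 m and z of tray_large in the frame of plinth_large between 0.022 and 0.028 m and angle between the x axis of tray_large and the x axis of plinth_large, either way round below 0.08 rad and x of label_large in the frame of plinth_large below 0 m), for 0.3 s.
2. with the small tray seated, its label is read for 1.5 s: beam within 12 mm of the label's centre (each way), 50 to 130 mm away, 20 degrees off normal at most (horizontal distance between tray_small and plinth_small below 0.004 m and z of tray_small in the frame of plinth_small between 0.022 and 0.028 m and angle between tray_small's own z axis and vertical below 0.05 rad and angle between the x axis of tray_small and the x axis of plinth_small, either way round below 0.08 rad and x of label_small in the frame of plinth_small below 0 m and x of label_small in the frame of window between -0.012 and 0.012 m and y of label_small in the frame of window between -0.012 and 0.012 m and z of label_small in the frame of window between 0.05 and 0.13 m and angle between the z axis of label_small and the z axis of window, either way round below 0.35 rad), for 1.5 s.
3. with the medium tray seated, its label is read for 1.5 s: beam within 12 mm of the label's centre (each way), 50 to 130 mm away, 20 degrees off normal at most (horizontal distance between tray_medium and plinth_medium below 0.004 m and z of tray_medium in the frame of plinth_medium between 0.022 and 0.028 m and angle between tray_medium's own z axis and vertical below 0.05 rad and angle between the x axis of tray_medium and the x axis of plinth_medium, either way round below 0.08 rad and x of label_medium in the frame of plinth_medium below 0 m and x of label_medium in the frame of window between -0.012 and 0.012 m and y of label_medium in the frame of window between -0.012 and 0.012 m and z of label_medium in the frame of window between 0.05 and 0.13 m and angle between the z axis of label_medium and the z axis of window, either way round below 0.35 rad), for 1.5 s.
4. with the large tray seated, its label is read for 1.5 s: beam within 12 mm of the label's centre (each way), 50 to 130 mm away, 20 degrees off normal at most (horizontal distance between tray_large and plinth_large below 0.004 m and z of tray_large in the frame of plinth_large between 0.022 and 0.028 m and angle between tray_large's own z axis and vertical below 0.05 rad and angle between the x axis of tray_large and the x axis of plinth_large, either way round below 0.08 rad and x of label_large in the frame of plinth_large below 0 m and x of label_large in the frame of window between -0.012 and 0.012 m and y of label_large in the frame of window between -0.012 and 0.012 m and z of label_large in the frame of window between 0.05 and 0.13 m and angle between the z axis of label_large and the z axis of window, either way round below 0.35 rad), for 1.5 s.
At the end, for the whole second after the job is handed in: Each tray present is level on its own plinth (4 mm sideways, 3 mm in height, 0.08 rad), label end on the plinth's -x side; the scanner rests in its cradle, head forward (15 mm sideways, 6 mm in height, 0.2 rad); the sign stands on the mat, its centre within 45 mm (x) and 40 mm (y) of the mat's (all of step 1 and horizontal distance between scanner and cradle_seat below 0.015 m and z of scanner in the frame of cradle_seat between -0.006 and 0.006 m and angle between scanner's own z axis and vertical below 0.12 rad and angle between the x axis of scanner and the x axis of cradle, either way round below 0.2 rad and x of window in the frame of cradle above 0 m and linear speed of each of scanner, sign below 0.02 m/s and x of sign in the frame of mat between -0.045 and 0.045 m and y of sign in the frame of mat between -0.04 and 0.04 m and height (world z) of sign below 0.008 m and angle between sign's own z axis and vertical below 0.1 rad); the robot touches nothing.
It fails at once if a tray is tipped by more than 0.5 rad (angle between any of tray_small, tray_medium, tray_large's own z axis and vertical above 0.5 rad).
It fails at once if a bystander is moved by more than 30 mm (distance of any of jar, gift_box, ribbon from where it was at the start of the episode above 0.03 m).
Of tray_small, tray_medium only 1 to 2 are there at a start; the rules pass over those that are not, and their reading is None.
At some moment in a run one of tray_small, tray_medium, tray_large, sign may be knocked a few centimetres aside while the robot is not near it.
It also fails if it takes over 210 s, if anything falls off the work surface, if the arm or the gripper's body presses on something with over 40 N, if the wrist force passes 120 N, or if a joint passes its speed limit or range.

## Working session

There is one attempt and no reset: what is moved stays moved. The work goes in short steps, Python scripts to look and compute and a tool call to move; the robot and the scene stay as the last step left them, time stands still between calls to the robot, and variables do not carry over. Pictures are saved under pics/ and viewed, about 12 in all and at most 16, crops included, and the job is handed in when it is done.

Besides the shell and the picture viewer there is one more tool, called after "Call:" as name(argument=value, ...), one argument or row to a line, values as JSON. carry_out: Moves the arm, as the interface text tells. Shift numbers are shares of 0.5 m and turn numbers shares of 1.5 rad, none past 1 either way. Its arguments: {"type":"object","properties":{"offset":{"type":"array","items":{"type":"array","items":{"type":"number","minimum":-1,"maximum":1}}},"turn":{"type":"array","items":{"type":"array","items":{"type":"number","minimum":-1,"maximum":1}}},"hand":{"type":"number"},"force":{"type":"number"}},"required":["offset","turn"]}

```bash
mkdir -p pics
cat > h.py <<'E'
import numpy as np, cv2
from bench import r, imaging, look_for, outline_of
from scipy.spatial.transform import Rotation as Ro
def snap(n):
    f=imaging.grab_frame(n); f['R']=np.array(f['R']);f['t']=np.array(f['t']); return f
def save(f,name,box=None,s=1):
    p=f['pixels'][...,::-1]
    if box: p=p[box[1]:box[3],box[0]:box[2]]
    if s!=1: p=cv2.resize(p,None,fx=s,fy=s,interpolation=cv2.INTER_CUBIC)
    cv2.imwrite('pics/'+name,p)
def proj(f,X):
    c=np.atleast_2d(X)@f['R'].T+f['t']; s=c[:,:2]/c[:,2:]
    s=s*(1+f['k1']*(s**2).sum(1,keepdims=True))
    return s*[f['fx'],f['fy']]+[f['cx'],f['cy']]
def unproj(f,uv,z):
    d=(np.atleast_2d(uv).astype(float)-[f['cx'],f['cy']])/[f['fx'],f['fy']]; s=d.copy()
    for _ in range(20): s=d/(1+f['k1']*(s**2).sum(1,keepdims=True))
    w=np.c_[s,np.ones(len(s))]@f['R']; o=-f['R'].T@f['t']
    return o+w*((z-o[2])/w[:,2:])
def world(f,x): return f['R'].T@(np.array(x)-f['t'])
E
python3 - <<'E'
from h import *
o=r.get_obs(); print({k:np.round(v,3) for k,v in o.items()}, r.nose_length)
for n in('scene','top'):
    f=snap(n); save(f,n+'0.png',s=1.42); print(n,'cam at',-f['R'].T@f['t'],f['fx'],f['k1'],f['R'].round(2).tolist())
    for q in 'tray_small fin_small label_small plinth_small tray_medium fin_medium label_medium plinth_medium tray_large fin_large label_large plinth_large sign mat scanner cradle jar gift_box ribbon'.split():
        try: print(q,[(round(d['score'],2),world(f,d['xyz']).round(3).tolist(),proj(f,world(f,d['xyz']))[0].round().astype(int).tolist()) for d in look_for(q,n)[:4]])
        except Exception as e: print(q,e)
E
```

```text
{'clock': np.float64(0.0), 'joints': array([ 1.206,  0.478,  0.022,  1.556, -0.011,  1.109, -0.083]), 'qvel': array([-0.002,  0.   ,  0.   ,  0.   ,  0.001, -0.   ,  0.001]), 'tau': array([-1.0000e-03, -5.9645e+01,  1.6080e+00, -2.8120e+01,  1.2000e-02,
        9.0000e-03,  0.0000e+00]), 'tcp_pos': array([ 0.171, -0.652,  0.244]), 'orientation': array([-3.114e+00, -4.020e-01,  1.000e-03]), 'contact_force': array([-0.147, -0.421, -0.526]), 'moment': array([ 0.038, -0.057,  0.066]), 'grip_width': np.float64(0.085)} 0.014
scene cam at [1.39589819 0.49259525 1.11306005] 445.1202390241502 -0.10786964735439426 [[-0.52, 0.85, 0.02], [0.61, 0.39, -0.69], [-0.59, -0.35, -0.73]]
tray_small [(0.82, [0.389, 0.33, 0.022], [389, 230])]
fin_small []
label_small [(0.8, [0.39, 0.328, 0.022], [388, 230])]
plinth_small [(0.75, [0.651, -0.276, 0.026], [192, 206])]
tray_medium []
fin_medium []
label_medium [(0.71, [0.39, 0.329, 0.02], [389, 230]), (0.3, [0.615, 0.009, 0.027], [269, 233])]
plinth_medium [(0.8, [0.613, 0.004, 0.027], [268, 232]), (0.64, [0.405, 0.122, 0.015], [330, 209])]
tray_large [(0.7,
[... 1721 characters left out ...]
large [(0.57, [0.606, -0.138, 0.026], [308, 186]), (0.39, [0.364, 0.324, 0.022], [168, 257])]
sign [(0.91, [0.65, -0.453, 0.03], [403, 175]), (0.85, [0.643, -0.155, 0.036], [314, 175]), (0.84, [0.787, -0.087, 0.024], [294, 132]), (0.74, [0.615, 0.181, 0.014], [213, 182])]
mat [(0.72, [0.439, -0.314, 0.002], [359, 237])]
scanner [(0.71, [0.446, 0.1, 0.101], [234, 233])]
cradle [(0.65, [0.411, 0.079, 0.01], [242, 244])]
jar [(0.79, [0.533, 0.464, 0.107], [121, 203]), (0.7, [0.364, 0.327, 0.021], [167, 257])]
gift_box [(0.93, [0.415, -0.113, 0.03], [300, 244]), (0.45, [0.448, 0.098, 0.099], [235, 232]), (0.32, [0.37, 0.321, 0.023], [169, 255])]
ribbon [(0.89, [0.517, -0.49, 0.041], [414, 214])]
```

View pics/scene0.png

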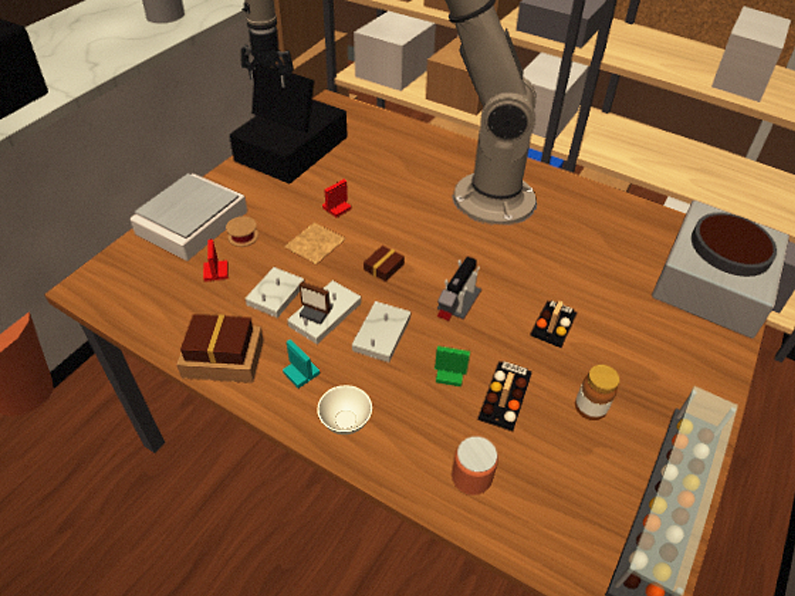

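View pics/top0.png

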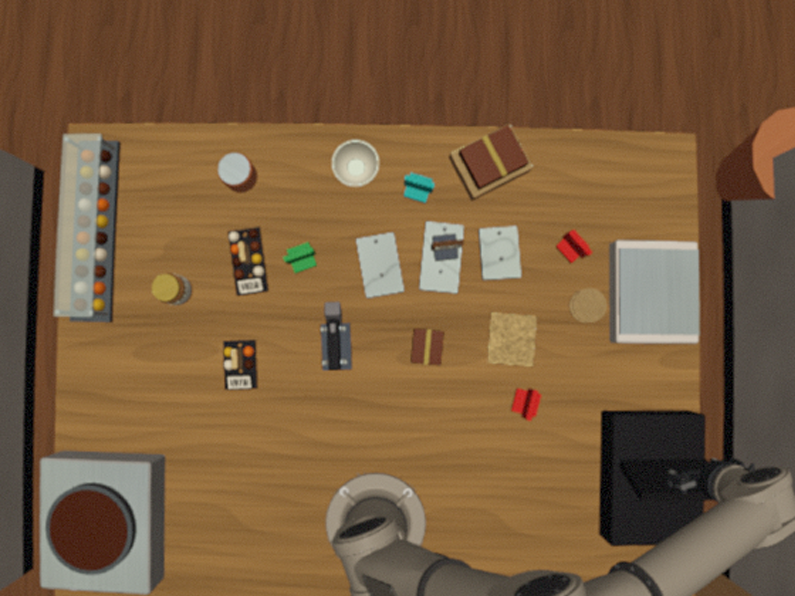

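The pictures show two trays: an 8-praline one at scene (505,395)/top (247,260), and a smaller one at scene (555,322)/top (240,365). There are three plinths at top (380,265), (442,257) and (500,252), and the wood/dark-foot sign stands on the middle one. The green, red and turquoise signs are look-alikes. The mat is at top (512,340) and the scanner at (335,340). Next I'll enlarge the trays and plinths.

Run:
```python
from h import *
f=snap('top'); g=snap('scene')
def crop(f,b,w,h): return cv2.resize(f['pixels'][b[1]:b[3],b[0]:b[2],::-1],(w,h),interpolation=cv2.INTER_CUBIC)
a=crop(f,(245,150,375,210),800,369)
b=crop(f,(150,155,200,280),92*1,230)
b=cv2.hconcat([crop(f,(150,155,200,205),230,230),crop(f,(150,230,200,280),230,230),crop(g,(165,180,295,268),340,230)])
cv2.imwrite('pics/crop1.png',cv2.vconcat([a,b]))
cv2.imwrite('f_top.png',f['pixels'][...,::-1]); cv2.imwrite('f_scene.png',g['pixels'][...,::-1])
import pickle; pickle.dump((f,g),open('fr0.pkl','wb'))
```

```text
(no output)
```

View pics/crop1.png

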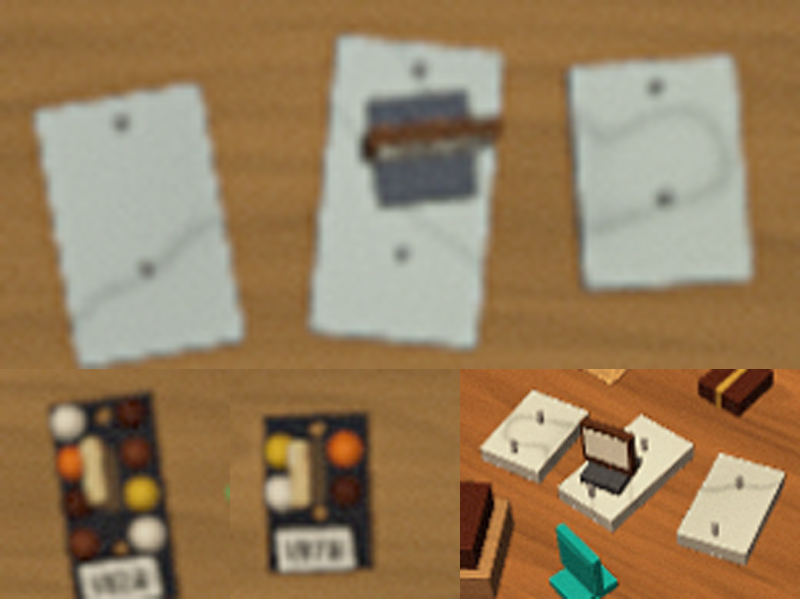

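Confirmed: the trays present are large (8 pralines) and small (4). The sign stands on the large plinth, which is the middle one. The small plinth is at right, and the medium plinth at left stays unused. Next I'll fit the poses with part models in both cameras.

```bash
cat > fit.py <<'E'
from h import *
from scipy.optimize import minimize
def box(x0,x1,y0,y1,z0,z1): return np.array([[x,y,z] for x in(x0,x1) for y in(y0,y1) for z in(z0,z1)])/1000
def rect(x0,x1,y0,y1,z): return box(x0,x1,y0,y1,z,z)
def tray(h,base=0):
    t=np.radians(25); e=np.array([np.cos(t),0,np.sin(t)]); c=np.array([-h-26,0,26.])
    lab=np.array([c+a*15*e+b*np.array([0,26,0]) for a in(-1,1) for b in(-1,1)])/1000
    P=[('plate',box(-h-43,h+12,-38,38,0,12)),('lab',lab)]
    for x in ([-15,15] if h==30 else [-30,0,30] if h==40 else [-45,-15,15,45]):
        for s in(-1,1):
            a=np.linspace(0,2*np.pi,16); P.append((f'p{x}{s}',np.array([[x+k*np.cos(u),s*23.5+k*np.sin(u),z] for k,z in((13,14),(13,25),(8,35)) for u in a])/1000))
    P+=[('fs',box(-22,22,-6,6,12,78)),('ft',rect(-22,22,-6,6,78))]
    return [(n,p+[0,0,base]) for n,p in P]
def plinth(h):
    return [('side',box(-h-46,h+15,-45,45,0,25)),('top',rect(-h-46,h+15,-45,45,25))]+[('pin',box(s*h-3.5,s*h+3.5,-3.5,3.5,25,46)) for s in(-1,1)]
def sign(b): return [('foot',box(-30,30,-28,28,0,15)+[0,0,b]),('pa',box(-6,6,-35,35,15,83)+[0,0,b])]
def scanner(): return [('base',box(-62,33,-30,30,0,6)),('hs',box(-70,45,-14,14,70,100)),('ht',rect(-70,45,-14,14,100)),('head',box(45,85,-18,18,40,100)),('headt',rect(45,85,-18,18,100))]
def mat(): return [('m',box(-60,60,-55,55,0,4))]
def fit(frames,model,p0,pad=6,S=4,dz=0,mask=None):
    p0=np.array(p0,float)
    def pts(P,p): c,s=np.cos(p[2]),np.sin(p[2]); return P@np.array([[c,-s,0],[s,c,0],[0,0,1]]).T+[p[0],p[1],dz]
    names=list(dict.fromkeys(n for n,_ in model)); D=[]
    for f in frames:
        uv=proj(f,np.vstack([pts(P,p0) for _,P in model])); lo=np.maximum(uv.min(0).astype(int)-pad,0); hi=uv.max(0).astype(int)+pad+1
        im=cv2.GaussianBlur(f['pixels'],(0,0),0.4)[lo[1]:hi[1],lo[0]:hi[0]].astype(float)
        D.append((f,lo,im))
    def cost(p):
        tot=0
        for f,lo,im in D:
            h,w=im.shape[:2]; L=np.zeros((h*S,w*S),np.uint8)
            for n,P in model:
                q=(proj(f,pts(P,p))-lo+0.5)*S-0.5
                cv2.fillConvexPoly(L,cv2.convexHull(np.round(q*16).astype(np.int32)),names.index(n)+1,shift=4)
            W=np.stack([cv2.GaussianBlur(cv2.resize((L==k).astype(np.float32),(w,h),interpolation=cv2.INTER_AREA),(0,0),0.7) for k in range(len(names)+1)],-1).reshape(h*w,-1)
            I=im.reshape(h*w,3); C=np.linalg.lstsq(W,I,rcond=None)[0]
            e=np.minimum(np.abs(W@C-I),60); tot+=(e**2).mean()
        return tot/len(D)
    best=min((minimize(cost,p0+[0,0,a],method='Nelder-Mead',options=dict(initial_simplex=np.array([p0+[0,0,a]]*4)+np.vstack([np.zeros(3),np.diag([.008,.008,.08])]),xatol=1e-5,fatol=1e-4,maxiter=150)) for a in(-.06,.06)),key=lambda m:m.fun)
    return best.x,best.fun
E
cat > a.py <<'E'
from fit import *; import pickle
f,g=pickle.load(open('fr0.pkl','rb'))
pl=unproj(f,np.array([[418,70],[402,253],[655,87],[663,200]])/6.154+[245,150],.036); print(pl.round(4))
def ax(a,b): d=a-b; return [*(a+b)[:2]/2,np.arctan2(d[1],d[0])]
J=[('plinth_L',plinth(50)+[(n,P+[0.0,0,.025]) for n,P in []],ax(pl[0],pl[1])),('plinth_S',plinth(30),ax(pl[2],pl[3])),
('tray_L',tray(50),[.625,.31,.1]),('tray_S',tray(30),[.385,.32,0]),('sign',sign(.025),[.64,-.15,-.08]),('mat',mat(),[.438,-.315,0]),('scanner',scanner(),[.42,.1,0])]
for n,m,p in J:
    for nm,fr in(('top',[f]),('scene',[g]),('both',[f,g])):
        x,c=fit(fr,m,p); print(n,nm,x.round(4),round(c,1))
E
python3 a.py
```

```text
[[ 0.6879 -0.151   0.036 ]
 [ 0.5888 -0.1435  0.036 ]
 [ 0.6813 -0.2794  0.036 ]
 [ 0.62   -0.2841  0.036 ]]
plinth_L top [ 0.6409 -0.1462 -0.079 ] 630.2
plinth_L scene [ 0.6401 -0.1464 -0.0876] 1428.3
plinth_L both [ 0.6405 -0.1463 -0.083 ] 1030.5
plinth_S top [ 0.6533 -0.2816  0.0844] 30.4
plinth_S scene [ 0.6535 -0.2818  0.084 ] 575.4
plinth_S both [ 0.6535 -0.2818  0.0822] 303.1
tray_L top [0.6249 0.3156 0.1648] 167.1
tray_L scene [0.6238 0.3152 0.1711] 334.8
tray_L both [0.6244 0.3154 0.1695] 255.0
tray_S top [0.3797 0.3258 0.0585] 170.8
tray_S scene [0.3787 0.3262 0.0584] 257.6
tray_S both [0.3795 0.3257 0.054 ] 218.6
sign top [ 0.647  -0.1534  0.1101] 1072.2
sign scene [ 0.6069 -0.0986  0.2873] 1763.0
sign both [ 0.6465 -0.1541  0.1084] 1681.1
mat top [ 0.4345 -0.3166 -0.0755] 38.0
mat scene [ 0.4302 -0.3189 -0.0692] 126.1
mat both [ 0.4324 -0.3175 -0.076 ] 85.8
scanner top [0.4317 0.0992 0.051 ] 208.4
scanner scene [0.44   0.107  0.0549] 293.2
scanner both [0.4338 0.1017 0.0675] 283.8
```

Both cameras agree to about 1 mm. The sign's pose comes from the top view, since the scene fit was pulled off by occlusion. Next is a planner helper and the first move, to above the sign.

```bash
cat > plan.py <<'E'
from h import *
import json,os
def down(yaw): return Ro.from_matrix([[np.cos(yaw),np.sin(yaw),0],[np.sin(yaw),-np.cos(yaw),0],[0,0,-1]])
def state():
    if os.path.exists('cmd.json'): s=json.load(open('cmd.json')); return np.array(s[0]),Ro.from_rotvec(s[1])
    o=r.get_obs(); return np.array([.171,-.653,.245]),Ro.from_rotvec(o['orientation'])
def plan(wps):
    """wps: list of (pos,yaw,step,extra rows); prints offset/turn rows per call, remembers the commanded pose"""
    p,R=state(); o=r.get_obs(); print('t',round(float(o['clock']),1),'err mm',((o['tcp_pos']-p)*1000).round(1),'F',np.round(o['contact_force'],1),'w',round(float(o['grip_width']),4))
    for w in wps:
        q,yaw,step,ex=w; q=np.array(q,float); T=down(yaw)
        off=R.inv().apply(q-p)/.5; tr=(R.inv()*T).as_rotvec()/1.5
        n=int(np.ceil(max(np.linalg.norm(q-p)/step,np.linalg.norm(tr)*1.5/.14,1)))
        off=off.round(4); tr=tr.round(4)
        print('->',q.round(4),'rows',n,'+',ex,'offset',off.tolist(),'turn',tr.tolist(), '' if n<2 or n+ex<=1 else 'step off %s turn %s'%((off/n).round(4).tolist(),(tr/n).round(4).tolist()))
        p=p+R.apply(off*.5); R=R*Ro.from_rotvec(tr*1.5)
    json.dump([p.tolist(),R.as_rotvec().tolist()],open('cmd.json','w'))
E
python3 - <<'E'
from plan import *
plan([([.45,-.4,.26],1.0,.05,0),([.647,-.1534,.2],1.681,.05,1)])
E
```

```text
t 2.1 err mm [0.5 0.1 0.3] F [ 0.6 -0.3 -0.5] w 0.0853
-> [ 0.45 -0.4   0.26] rows 8 + 0 offset [0.6682, -0.3477, -0.03] turn [0.0, -0.0, -0.4955] step off [0.0835, -0.0435, -0.0038] turn [0.0, -0.0, -0.0619]
-> [ 0.647  -0.1534  0.2   ] rows 7 + 1 offset [0.6279, 0.0651, 0.12] turn [0.0, -0.0, -0.454] step off [0.0897, 0.0093, 0.0171] turn [0.0, -0.0, -0.0649]
```

Call:
carry_out(
  offset=[
    [0.6682, -0.3477, -0.03],
    [0.6682, -0.3477, -0.03],
    [0.6682, -0.3477, -0.03],
    [0.6682, -0.3477, -0.03],
    [0.6682, -0.3477, -0.03],
    [0.6682, -0.3477, -0.03],
    [0.6682, -0.3477, -0.03],
    [0.6682, -0.3477, -0.03],
  ],
  turn=[
    [0, 0, -0.4955],
    [0, 0, -0.4955],
    [0, 0, -0.4955],
    [0, 0, -0.4955],
    [0, 0, -0.4955],
    [0, 0, -0.4955],
    [0, 0, -0.4955],
    [0, 0, -0.4955],
  ],
  hand=0,
  force=60,
)

```text
clock: 2.9
tcp_pos: [0.4543, -0.3956, 0.2609]
orientation: [2.753, 1.514, 0.004]
contact_force: [0.1, -1.1, -0.6]
grip_width: 0.0856
```

Call:
carry_out(
  offset=[
    [0.6279, 0.0651, 0.12],
    [0.6279, 0.0651, 0.12],
    [0.6279, 0.0651, 0.12],
    [0.6279, 0.0651, 0.12],
    [0.6279, 0.0651, 0.12],
    [0.6279, 0.0651, 0.12],
    [0.6279, 0.0651, 0.12],
    [0.6279, 0.0651, 0.12],
  ],
  turn=[
    [0, 0, -0.454],
    [0, 0, -0.454],
    [0, 0, -0.454],
    [0, 0, -0.454],
    [0, 0, -0.454],
    [0, 0, -0.454],
    [0, 0, -0.454],
    [0, 0, -0.454],
  ],
)

```text
clock: 3.7
tcp_pos: [0.6492, -0.1479, 0.1995]
orientation: [-2.086, -2.346, -0.004]
contact_force: [-0.7, -0.2, 0.0]
grip_width: 0.0853
```

Run:
```python
from plan import *
plan([([.647,-.1534,.2],1.681,.05,4)])
plan([([.647,-.1534,.083],1.681,.03,4)])
```

```text
t 3.7 err mm [ 2.2  5.5 -0.5] F [-0.7 -0.2  0. ] w 0.0853
-> [ 0.647  -0.1534  0.2   ] rows 1 + 4 offset [-0.0, 0.0, 0.0] turn [0.0, 0.0, 0.0] 
t 3.7 err mm [ 2.2  5.5 -0.5] F [-0.7 -0.2  0. ] w 0.0853
-> [ 0.647  -0.1534  0.083 ] rows 4 + 4 offset [-0.0, -0.0, 0.234] turn [0.0, 0.0, 0.0] step off [-0.0, -0.0, 0.0585] turn [0.0, 0.0, 0.0]
```

Call:
carry_out(
  offset=[
    [0, 0, 0],
    [0, 0, 0],
    [0, 0, 0],
    [0, 0, 0],
  ],
  turn=[
    [0, 0, 0],
    [0, 0, 0],
    [0, 0, 0],
    [0, 0, 0],
  ],
  hand=0.3,
)

```text
clock: 4.1
tcp_pos: [0.647, -0.1547, 0.2006]
orientation: [2.098, 2.338, -0.001]
contact_force: [-0.5, 0.2, 0.1]
grip_width: 0.06
```

Call:
carry_out(
  offset=[
    [0, 0, 0.06],
    [0, 0, 0.12],
    [0, 0, 0.18],
    [0, 0, 0.22],
    [0, 0, 0.234],
    [0, 0, 0.234],
    [0, 0, 0.234],
  ],
  turn=[
    [0, 0, 0],
    [0, 0, 0],
    [0, 0, 0],
    [0, 0, 0],
    [0, 0, 0],
    [0, 0, 0],
    [0, 0, 0],
  ],
)

```text
clock: 4.8
tcp_pos: [0.6483, -0.1536, 0.0846]
orientation: [2.095, 2.339, 0.002]
contact_force: [-0.9, -0.1, 0.6]
grip_width: 0.0597
```

Call:
carry_out(
  offset=[
    [0, 0, 0],
    [0, 0, 0],
    [0, 0, 0],
    [0, 0, 0],
    [0, 0, 0],
    [0, 0, 0],
  ],
  turn=[
    [0, 0, 0],
    [0, 0, 0],
    [0, 0, 0],
    [0, 0, 0],
    [0, 0, 0],
    [0, 0, 0],
  ],
  hand=1,
  force=50,
)

```text
clock: 5.4
tcp_pos: [0.6479, -0.1534, 0.084]
orientation: [2.095, 2.34, 0.001]
contact_force: [-0.5, 0.2, 5.3]
grip_width: 0.0114
```

Run:
```python
from plan import *
plan([([.647,-.1534,.19],1.681,.03,1),([.4335,-.317,.19],1.5,.04,1),([.4335,-.317,.064],1.5,.025,2)])
```

```text
t 5.4 err mm [0.9 0.  1. ] F [-0.5  0.2  5.3] w 0.0114
-> [ 0.647  -0.1534  0.19  ] rows 4 + 1 offset [-0.0, 0.0, -0.214] turn [0.0, 0.0, 0.0] step off [-0.0, 0.0, -0.0535] turn [0.0, 0.0, 0.0]
-> [ 0.4335 -0.317   0.19  ] rows 7 + 1 offset [-0.2782, -0.4604, 0.0] turn [0.0, 0.0, 0.1207] step off [-0.0397, -0.0658, 0.0] turn [0.0, 0.0, 0.0172]
-> [ 0.4335 -0.317   0.064 ] rows 6 + 2 offset [-0.0, -0.0, 0.252] turn [0.0, -0.0, 0.0] step off [-0.0, -0.0, 0.042] turn [0.0, -0.0, 0.0]
```

Call:
carry_out(
  offset=[
    [0, 0, -0.03],
    [0, 0, -0.08],
    [0, 0, -0.14],
    [0, 0, -0.19],
    [0, 0, -0.214],
    [0, 0, -0.214],
  ],
  turn=[
    [0, 0, 0],
    [0, 0, 0],
    [0, 0, 0],
    [0, 0, 0],
    [0, 0, 0],
    [0, 0, 0],
  ],
)

```text
clock: 6.0
tcp_pos: [0.6482, -0.1533, 0.1922]
orientation: [2.094, 2.339, 0.002]
contact_force: [-0.2, -0.4, -3.5]
grip_width: 0.0112
```

Call:
carry_out(
  offset=[
    [-0.02, -0.033, 0],
    [-0.06, -0.1, 0],
    [-0.11, -0.18, 0],
    [-0.16, -0.265, 0],
    [-0.21, -0.35, 0],
    [-0.25, -0.415, 0],
    [-0.2782, -0.4604, 0],
    [-0.2782, -0.4604, 0],
  ],
  turn=[
    [0, 0, 0.015],
    [0, 0, 0.03],
    [0, 0, 0.05],
    [0, 0, 0.07],
    [0, 0, 0.09],
    [0, 0, 0.11],
    [0, 0, 0.1207],
    [0, 0, 0.1207],
  ],
)

```text
clock: 6.8
tcp_pos: [0.4286, -0.32, 0.1884]
orientation: [-2.304, -2.13, 0.006]
contact_force: [0.4, -0.3, -2.5]
grip_width: 0.0117
```

Call:
carry_out(
  offset=[
    [0, 0, 0.02],
    [0, 0, 0.07],
    [0, 0, 0.12],
    [0, 0, 0.17],
    [0, 0, 0.21],
    [0, 0, 0.235],
    [0, 0, 0.252],
    [0, 0, 0.252],
  ],
  turn=[
    [0, 0, 0],
    [0, 0, 0],
    [0, 0, 0],
    [0, 0, 0],
    [0, 0, 0],
    [0, 0, 0],
    [0, 0, 0],
    [0, 0, 0],
  ],
)

```text
clock: 7.6
tcp_pos: [0.4346, -0.3159, 0.0637]
orientation: [-2.296, -2.143, -0.001]
contact_force: [0.1, 0.4, -3.0]
grip_width: 0.0111
```

Run:
```python
from plan import *
f=snap('scene'); save(f,'s2.png',(150,100,310,220),4)
plan([([.4335,-.317,.064],1.5,.025,2)])
```

```text
t 7.7 err mm [1.2 0.7 0.1] F [ 0.6  0.2 -2.4] w 0.0112
-> [ 0.4335 -0.317   0.064 ] rows 1 + 2 offset [-0.0, -0.0, 0.0] turn [0.0, -0.0, 0.0]
```

View pics/s2.png

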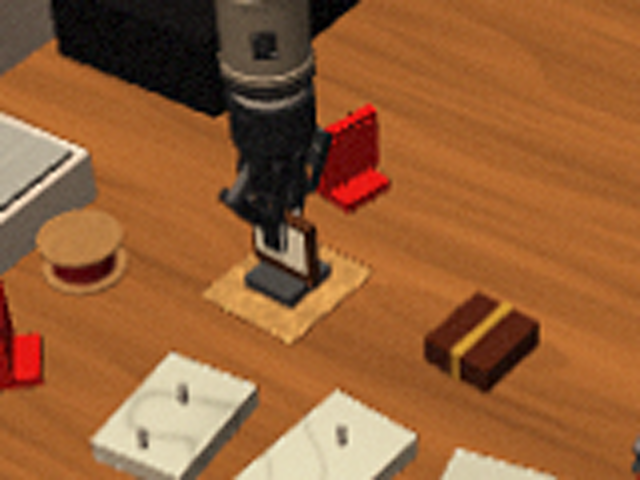

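The picture shows the sign centred over the mat (crop 270,280), with the force still reading its weight. I'll lower it 2 mm, release and rise.

Call:
carry_out(
  offset=[
    [0, 0, 0.003],
    [0, 0, 0.006],
    [0, 0, 0.006],
  ],
  turn=[
    [0, 0, 0],
    [0, 0, 0],
    [0, 0, 0],
  ],
)

```text
clock: 7.95
tcp_pos: [0.4346, -0.317, 0.0626]
orientation: [2.298, 2.14, 0.0]
contact_force: [-2.8, 2.3, 8.0]
grip_width: 0.0114
```

Call:
carry_out(
  offset=[
    [0, 0, 0],
    [0, 0, 0],
    [0, 0, 0],
    [0, 0, -0.05],
    [0, 0, -0.13],
    [0, 0, -0.22],
    [0, 0, -0.32],
    [0, 0, -0.4],
  ],
  turn=[
    [0, 0, 0],
    [0, 0, 0],
    [0, 0, 0],
    [0, 0, 0],
    [0, 0, 0],
    [0, 0, 0],
    [0, 0, 0],
    [0, 0, 0],
  ],
  hand=0.4,
)

```text
clock: 8.75
tcp_pos: [0.4343, -0.3169, 0.2642]
orientation: [2.297, 2.14, 0.001]
contact_force: [0.6, -0.3, 0.4]
grip_width: 0.0511
```

```bash
cat > b.py <<'E'
from fit import *; import sys,pickle
G=dict(L=(plinth(50),[.6405,-.1463,-.083]),S=(plinth(30),[.6535,-.2818,.083]),TL=(tray(50),[.6244,.3154,.17]),TS=(tray(30),[.3795,.3257,.055]),sign=(sign(.004),[.4335,-.317,-.07]))
def go(names,cams=('top','scene')):
    F=[snap(c) for c in cams]; pickle.dump(F,open('fr.pkl','wb'))
    for n in names:
        for fr in [[x] for x in F]+([F] if len(F)>1 else []):
            x,c=fit(fr,*G[n]); print(n,x.round(4),round(c))
    return F
if __name__=='__main__': go(sys.argv[1:])
E
python3 - <<'E'
from plan import *
p,R=state(); p=p+R.apply(np.array([0,0,.006-.4])*.5); json.dump([p.tolist(),R.as_rotvec().tolist()],open('cmd.json','w')); print(p)
E
python3 b.py L S TL TS sign
python3 - <<'E'
# pin x offset check: shift pins relative to marble
from fit import *; import pickle
F=pickle.load(open('fr.pkl','rb'))
for h,p in((50,[.6405,-.1463,-.083]),(30,[.6535,-.2818,.083])):
  for d in(-3,-1.5,0,1.5):
    m=[(n,P+[d/1000,0,0]) if n=='pin' else (n,P) for n,P in plinth(h)]
    print(h,d,[(x.round(4).tolist(),round(c,1)) for x,c in (fit([f],m,p) for f in F)])
E
```

```text
[ 0.43349624 -0.31697552  0.26101033]
L [ 0.6404 -0.1463 -0.0837] 20
L [ 0.6396 -0.1467 -0.0864] 771
L [ 0.6403 -0.1463 -0.0842] 396
S [ 0.6534 -0.2816  0.0829] 31
S [ 0.6532 -0.282   0.0815] 588
S [ 0.6535 -0.2817  0.0818] 309
TL [0.6248 0.3157 0.1662] 152
TL [0.6237 0.3151 0.1712] 333
TL [0.6245 0.3154 0.1694] 248
TS [0.3797 0.3258 0.0589] 169
TS [0.3787 0.3262 0.0558] 265
TS [0.3795 0.3257 0.0543] 222
sign [ 0.4338 -0.3173 -0.0579] 961
sign [ 0.4289 -0.3188 -0.0161] 975
sign [ 0.4329 -0.3172 -0.0558] 979
50 -3 [([0.6405, -0.1463, -0.0846], np.float64(20.8)), ([0.6408, -0.1467, -0.0853], np.float64(770.1))]
50 -1.5 [([0.6404, -0.1463, -0.0836], np.float64(20.0)), ([0.6402, -0.1464, -0.0812], np.float64(767.9))]
50 0 [([0.6404, -0.1463, -0.0837], np.float64(20.3)), ([0.6396, -0.1467, -0.0864], np.float64(770.5))]
50 1.5 [([0.6401, -0.1462, -0.0847], np.float64(21.6)), ([0.64, -0.1463, -0.0872], np.float64(775.6))]
30 -3 [([0.6535, -0.2815, 0.0863], np.float64(31.5)), ([0.6538, -0.282, 0.0886], np.float64(585.9))]
30 -1.5 [([0.6533, -0.2815, 0.0859], np.float64(30.5)), ([0.6537, -0.282, 0.0799], np.float64(582.9))]
30 0 [([0.6534, -0.2816, 0.0829], np.float64(31.1)), ([0.6532, -0.282, 0.0815], np.float64(587.6))]
30 1.5 [([0.653, -0.2815, 0.0865], np.float64(33.5)), ([0.6525, -0.2818, 0.0863], np.float64(591.3))]
```

Sign placed at (0.434,-0.317), on the mat centre. Now the large tray.

Run:
```python
from plan import *
y=np.pi+.169
plan([([.53,0,.25],2.4,.05,1),([.6243,.3154,.2],y,.05,2),([.6243,.3154,.058],y,.03,2)])
```

```text
t 8.8 err mm [ 3.5 -1.5  6.5] F [ 0.5 -0.1 -1. ] w 0.0515
-> [0.53 0.   0.25] rows 7 + 1 offset [0.646, 0.1477, 0.022] turn [0.0, 0.0, -0.6] step off [0.0923, 0.0211, 0.0031] turn [0.0, 0.0, -0.0857]
-> [0.6243 0.3154 0.2   ] rows 7 + 2 offset [0.287, 0.5925, 0.1] turn [0.0, 0.0, -0.6071] step off [0.041, 0.0846, 0.0143] turn [0.0, 0.0, -0.0867]
-> [0.6243 0.3154 0.058 ] rows 5 + 2 offset [0.0, 0.0001, 0.284] turn [-0.0, 0.0, 0.0] step off [0.0, 0.0, 0.0568] turn [-0.0, 0.0, 0.0]
```

Call:
carry_out(
  offset=[
    [0.646, 0.1477, 0.022],
    [0.646, 0.1477, 0.022],
    [0.646, 0.1477, 0.022],
    [0.646, 0.1477, 0.022],
    [0.646, 0.1477, 0.022],
    [0.646, 0.1477, 0.022],
    [0.646, 0.1477, 0.022],
    [0.646, 0.1477, 0.022],
  ],
  turn=[
    [0, 0, -0.6],
    [0, 0, -0.6],
    [0, 0, -0.6],
    [0, 0, -0.6],
    [0, 0, -0.6],
    [0, 0, -0.6],
    [0, 0, -0.6],
    [0, 0, -0.6],
  ],
)

```text
clock: 9.65
tcp_pos: [0.5309, 0.006, 0.25]
orientation: [-1.126, -2.932, -0.005]
contact_force: [0.2, 0.3, -0.2]
grip_width: 0.0512
```

Call:
carry_out(
  offset=[
    [0.287, 0.5925, 0.1],
    [0.287, 0.5925, 0.1],
    [0.287, 0.5925, 0.1],
    [0.287, 0.5925, 0.1],
    [0.287, 0.5925, 0.1],
    [0.287, 0.5925, 0.1],
    [0.287, 0.5925, 0.1],
    [0.287, 0.5925, 0.1],
  ],
  turn=[
    [0, 0, -0.6071],
    [0, 0, -0.6071],
    [0, 0, -0.6071],
    [0, 0, -0.6071],
    [0, 0, -0.6071],
    [0, 0, -0.6071],
    [0, 0, -0.6071],
    [0, 0, -0.6071],
  ],
)

```text
clock: 10.45
tcp_pos: [0.6233, 0.3202, 0.1981]
orientation: [0.274, -3.127, -0.005]
contact_force: [-0.7, -0.1, -0.1]
grip_width: 0.0519
```

Call:
carry_out(
  offset=[
    [0, 0, 0],
    [0, 0, 0],
    [0, 0, 0],
    [0, 0, 0],
    [0, 0, 0],
  ],
  turn=[
    [0, 0, 0],
    [0, 0, 0],
    [0, 0, 0],
    [0, 0, 0],
    [0, 0, 0],
  ],
)

```text
clock: 10.95
tcp_pos: [0.6251, 0.3145, 0.2007]
orientation: [-0.263, 3.13, -0.001]
contact_force: [0.3, -0.1, -0.5]
grip_width: 0.0514
```

Call:
carry_out(
  offset=[
    [0, 0, 0.05],
    [0, 0, 0.11],
    [0, 0, 0.17],
    [0, 0, 0.22],
    [0, 0, 0.26],
    [0, 0, 0.284],
    [0, 0, 0.284],
    [0, 0, 0.284],
  ],
  turn=[
    [0, 0, 0],
    [0, 0, 0],
    [0, 0, 0],
    [0, 0, 0],
    [0, 0, 0],
    [0, 0, 0],
    [0, 0, 0],
    [0, 0, 0],
  ],
)

```text
clock: 11.75
tcp_pos: [0.6252, 0.3159, 0.0592]
orientation: [-0.265, 3.129, 0.001]
contact_force: [1.1, -0.4, -0.0]
grip_width: 0.0513
```

Call:
carry_out(
  offset=[
    [0, 0, 0],
    [0, 0, 0],
    [0, 0, 0],
    [0, 0, 0],
    [0, 0, 0],
    [0, 0, 0],
  ],
  turn=[
    [0, 0, 0],
    [0, 0, 0],
    [0, 0, 0],
    [0, 0, 0],
    [0, 0, 0],
    [0, 0, 0],
  ],
  hand=1,
  force=70,
)

```text
clock: 12.35
tcp_pos: [0.6253, 0.3156, 0.0592]
orientation: [-0.265, 3.129, 0.0]
contact_force: [-0.8, -1.0, 5.6]
grip_width: 0.011
```

Run:
```python
from plan import *
import b
b.go(['TL'])
y=np.pi+.169
plan([([.6243,.3154,.2],y,.03,2),([.6395,.085,.2],y-.12,.035,1),([.6395,-.1463,.2],np.pi-.084,.035,1),([.6395,-.1463,.115],np.pi-.084,.025,3)])
```

```text
TL [0.6308 0.3072 0.252 ] 330
TL [0.6216 0.3151 0.1726] 782
TL [0.6216 0.3151 0.1721] 576
t 12.4 err mm [1.  0.2 1.2] F [-0.9 -2.4  5.4] w 0.0111
-> [0.6243 0.3154 0.2   ] rows 5 + 2 offset [-0.0, -0.0, -0.284] turn [-0.0, 0.0, 0.0] step off [-0.0, -0.0, -0.0568] turn [-0.0, 0.0, 0.0]
-> [0.6395 0.085  0.2   ] rows 7 + 1 offset [0.0476, -0.4594, 0.0] turn [-0.0, 0.0, 0.08] step off [0.0068, -0.0656, 0.0] turn [-0.0, 0.0, 0.0114]
-> [ 0.6395 -0.1463  0.2   ] rows 7 + 1 offset [0.0226, -0.462, 0.0] turn [0.0, 0.0, 0.0887] step off [0.0032, -0.066, 0.0] turn [0.0, 0.0, 0.0127]
-> [ 0.6395 -0.1463  0.115 ] rows 4 + 3 offset [0.0, -0.0, 0.17] turn [0.0, 0.0, 0.0] step off [0.0, -0.0, 0.0425] turn [0.0, 0.0, 0.0]
```

Call:
carry_out(
  offset=[
    [0, 0, -0.02],
    [0, 0, -0.06],
    [0, 0, -0.11],
    [0, 0, -0.17],
    [0, 0, -0.23],
    [0, 0, -0.27],
    [0, 0, -0.284],
    [0, 0, -0.284],
  ],
  turn=[
    [0, 0, 0],
    [0, 0, 0],
    [0, 0, 0],
    [0, 0, 0],
    [0, 0, 0],
    [0, 0, 0],
    [0, 0, 0],
    [0, 0, 0],
  ],
)

```text
clock: 13.25
tcp_pos: [0.625, 0.3159, 0.2019]
orientation: [-0.265, 3.128, 0.001]
contact_force: [-0.0, 0.9, -4.0]
grip_width: 0.0109
```

Call:
carry_out(
  offset=[
    [0.003, -0.03, 0],
    [0.009, -0.09, 0],
    [0.016, -0.155, 0],
    [0.023, -0.22, 0],
    [0.03, -0.285, 0],
    [0.037, -0.35, 0],
    [0.043, -0.415, 0],
    [0.0476, -0.4594, 0],
  ],
  turn=[
    [0, 0, 0.01],
    [0, 0, 0.02],
    [0, 0, 0.03],
    [0, 0, 0.04],
    [0, 0, 0.05],
    [0, 0, 0.06],
    [0, 0, 0.07],
    [0, 0, 0.08],
  ],
)

```text
clock: 14.05
tcp_pos: [0.6392, 0.0798, 0.1982]
orientation: [0.069, -3.137, 0.004]
contact_force: [0.4, -0.7, -3.9]
grip_width: 0.0113
```

Call:
carry_out(
  offset=[
    [0.003, -0.07, 0],
    [0.007, -0.14, 0],
    [0.01, -0.21, 0],
    [0.014, -0.28, 0],
    [0.017, -0.345, 0],
    [0.02, -0.4, 0],
    [0.0215, -0.44, 0],
    [0.0226, -0.462, 0],
  ],
  turn=[
    [0, 0, 0.012],
    [0, 0, 0.025],
    [0, 0, 0.038],
    [0, 0, 0.05],
    [0, 0, 0.062],
    [0, 0, 0.074],
    [0, 0, 0.084],
    [0, 0, 0.0887],
  ],
)

```text
clock: 14.85
tcp_pos: [0.6388, -0.1495, 0.1989]
orientation: [-0.138, -3.136, 0.001]
contact_force: [0.6, 0.5, -2.9]
grip_width: 0.0114
```

Call:
carry_out(
  offset=[
    [0, 0, 0],
    [0, 0, 0.03],
    [0, 0, 0.08],
    [0, 0, 0.12],
    [0, 0, 0.155],
    [0, 0, 0.17],
    [0, 0, 0.17],
    [0, 0, 0.17],
  ],
  turn=[
    [0, 0, 0],
    [0, 0, 0],
    [0, 0, 0],
    [0, 0, 0],
    [0, 0, 0],
    [0, 0, 0],
    [0, 0, 0],
    [0, 0, 0],
  ],
)

```text
clock: 15.65
tcp_pos: [0.6406, -0.1456, 0.1159]
orientation: [0.131, 3.138, 0.0]
contact_force: [0.2, -1.1, -2.6]
grip_width: 0.0113
```

Run:
```python
from plan import *
from fit import *
import pickle
f=snap('top'); g=snap('scene'); pickle.dump((f,g),open('fr.pkl','wb'))
plan([])
A=cv2.resize(f['pixels'][140:220,270:370,::-1],(400,320),interpolation=cv2.INTER_CUBIC); B=cv2.resize(g['pixels'][150:260,170:300,::-1],(400,338),interpolation=cv2.INTER_CUBIC)[:320]
cv2.imwrite('pics/hov.png',cv2.hconcat([A,B]))
m=[x for x in tray(50) if x[0] in('plate','lab')]
for z in (.055,.057):
  for fr in([f],[g],[f,g]): print(z,[fit(fr,mm,[.6395,-.1463,-.084],dz=z) for mm in(tray(50),m)])
```

```text
t 15.8 err mm [1.3 0.2 1.5] F [ 0.4 -0.8 -2.7] w 0.0115
0.055 [(array([ 0.64085897, -0.14498352, -0.05814421]), np.float64(730.0123783704641)), (array([ 0.63055888, -0.11503969,  0.39712815]), np.float64(896.1738103915))]
0.055 [(array([ 0.63610542, -0.14985582, -0.09676496]), np.float64(1623.1263020077572)), (array([ 0.63640555, -0.14933748, -0.10991866]), np.float64(1744.0458312387434))]
0.055 [(array([ 0.63962393, -0.14767757, -0.0820079 ]), np.float64(1196.7404445139155)), (array([ 0.63901033, -0.14752816, -0.10125202]), np.float64(1415.4050992276675))]
0.057 [(array([ 0.6405417 , -0.14479479, -0.0589955 ]), np.float64(729.9763984690877)), (array([ 0.62484989, -0.12155649,  0.47841073]), np.float64(968.5924814602162))]
0.057 [(array([ 0.63722553, -0.14897428, -0.09093524]), np.float64(1633.445526166863)), (array([ 0.63810516, -0.14835487, -0.10497374]), np.float64(1755.911188825301))]
0.057 [(array([ 0.6401746 , -0.1471181 , -0.08388434]), np.float64(1190.869848264288)), (array([ 0.63913908, -0.14657745, -0.08855257]), np.float64(1414.6648875934516))]
```

View pics/hov.png

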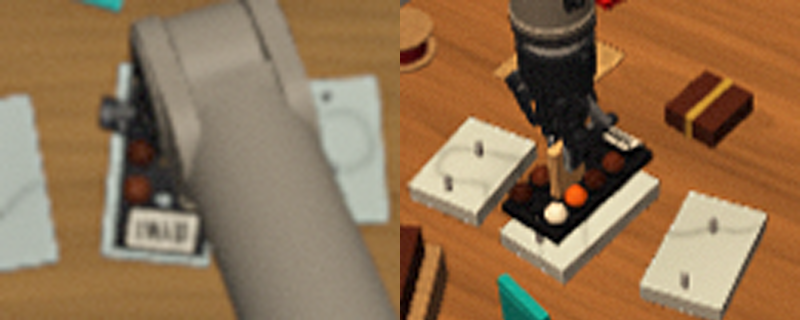

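Vision and the tool reading agree within about 1 mm of the pins. I'll descend in stages, watching the force.

Call:
carry_out(
  offset=[
    [0.0008, -0.001, 0.006],
    [0.0008, -0.001, 0.012],
    [0.0008, -0.001, 0.018],
    [0.0008, -0.001, 0.024],
    [0.0008, -0.001, 0.03],
    [0.0008, -0.001, 0.035],
    [0.0008, -0.001, 0.04],
    [0.0008, -0.001, 0.04],
  ],
  turn=[
    [0, 0, 0],
    [0, 0, 0],
    [0, 0, 0],
    [0, 0, 0],
    [0, 0, 0],
    [0, 0, 0],
    [0, 0, 0],
    [0, 0, 0],
  ],
)

```text
clock: 16.55
tcp_pos: [0.6393, -0.1467, 0.0948]
orientation: [-0.132, -3.138, -0.0]
contact_force: [-0.1, -0.4, -3.1]
grip_width: 0.0112
```

Call:
carry_out(
  offset=[
    [0, 0, 0.005],
    [0, 0, 0.01],
    [0, 0, 0.015],
    [0, 0, 0.019],
    [0, 0, 0.022],
    [0, 0, 0.024],
    [0, 0, 0.024],
    [0, 0, 0.024],
  ],
  turn=[
    [0, 0, 0],
    [0, 0, 0],
    [0, 0, 0],
    [0, 0, 0],
    [0, 0, 0],
    [0, 0, 0],
    [0, 0, 0],
    [0, 0, 0],
  ],
)

```text
clock: 17.35
tcp_pos: [0.6395, -0.1468, 0.0843]
orientation: [-0.132, -3.139, 0.001]
contact_force: [-4.5, -0.9, 6.1]
grip_width: 0.0108
```

Seated: contact force has appeared at the expected height. Release, rise and verify.

Call:
carry_out(
  offset=[
    [0, 0, 0],
    [0, 0, 0],
    [0, 0, 0],
    [0, 0, 0],
    [0, 0, -0.03],
    [0, 0, -0.1],
    [0, 0, -0.18],
    [0, 0, -0.24],
  ],
  turn=[
    [0, 0, 0],
    [0, 0, 0],
    [0, 0, 0],
    [0, 0, 0],
    [0, 0, 0],
    [0, 0, 0],
    [0, 0, 0],
    [0, 0, 0],
  ],
  hand=0.35,
)

```text
clock: 18.15
tcp_pos: [0.6404, -0.1462, 0.2069]
orientation: [0.131, 3.136, 0.0]
contact_force: [0.9, 0.4, 0.3]
grip_width: 0.0554
```

```bash
cat >> plan.py <<'E'
def adv(*offs):
    p,R=state()
    for o in offs: p=p+R.apply(np.array(o)*.5)
    json.dump([p.tolist(),R.as_rotvec().tolist()],open('cmd.json','w'))
E
python3 - <<'E'
from plan import *
import b
adv([.0008,-.001,.04],[0,0,.024],[0,0,-.24])
y=np.pi+.057
plan([([.56,0,.27],np.pi,.05,1),([.3793,.3257,.22],y,.05,1),([.3793,.3257,.22],y,.05,3)])
E
```

```text
t 18.1 err mm [1.3 0.5 3.9] F [0.9 0.4 0.3] w 0.0554
-> [0.56 0.   0.27] rows 4 + 1 offset [0.1822, 0.2792, -0.134] turn [0.0, 0.0, -0.056] step off [0.0456, 0.0698, -0.0335] turn [0.0, 0.0, -0.014]
-> [0.3793 0.3257 0.22  ] rows 8 + 1 offset [0.3614, 0.6514, 0.1] turn [-0.0, 0.0, -0.038] step off [0.0452, 0.0814, 0.0125] turn [-0.0, 0.0, -0.0048]
-> [0.3793 0.3257 0.22  ] rows 1 + 3 offset [0.0, -0.0, 0.0] turn [-0.0, 0.0, 0.0]
```

Call:
carry_out(
  offset=[
    [0.1822, 0.2792, -0.134],
    [0.1822, 0.2792, -0.134],
    [0.1822, 0.2792, -0.134],
    [0.1822, 0.2792, -0.134],
    [0.1822, 0.2792, -0.134],
  ],
  turn=[
    [0, 0, -0.056],
    [0, 0, -0.056],
    [0, 0, -0.056],
    [0, 0, -0.056],
    [0, 0, -0.056],
  ],
)

```text
clock: 18.65
tcp_pos: [0.5596, 0.0058, 0.274]
orientation: [-0.013, 3.137, 0.0]
contact_force: [0.7, -0.1, -0.0]
grip_width: 0.0555
```

Call:
carry_out(
  offset=[
    [0.3614, 0.6514, 0.1],
    [0.3614, 0.6514, 0.1],
    [0.3614, 0.6514, 0.1],
    [0.3614, 0.6514, 0.1],
    [0.3614, 0.6514, 0.1],
    [0.3614, 0.6514, 0.1],
    [0.3614, 0.6514, 0.1],
    [0.3614, 0.6514, 0.1],
  ],
  turn=[
    [0, 0, -0.038],
    [0, 0, -0.038],
    [0, 0, -0.038],
    [0, 0, -0.038],
    [0, 0, -0.038],
    [0, 0, -0.038],
    [0, 0, -0.038],
    [0, 0, -0.038],
  ],
)

```text
clock: 19.45
tcp_pos: [0.3774, 0.3292, 0.2209]
orientation: [-0.096, 3.14, 0.003]
contact_force: [0.1, -0.7, 0.3]
grip_width: 0.0555
```

Call:
carry_out(
  offset=[
    [0, 0, 0],
    [0, 0, 0],
    [0, 0, 0],
    [0, 0, 0],
    [0, 0, 0],
  ],
  turn=[
    [0, 0, 0],
    [0, 0, 0],
    [0, 0, 0],
    [0, 0, 0],
    [0, 0, 0],
  ],
)

```text
clock: 19.95
tcp_pos: [0.3807, 0.3247, 0.2203]
orientation: [-0.086, 3.14, -0.001]
contact_force: [0.2, 0.3, -0.4]
grip_width: 0.0561
```

Run:
```python
from plan import *
from fit import *
f=snap('top'); g=snap('scene')
for fr in([f],[g]): print('TL',*fit(fr,tray(50),[.6395,-.1465,-.084],dz=.025)); print('TS',*fit(fr,tray(30),[.3795,.3257,.055]))
A=cv2.resize(f['pixels'][140:220,270:370,::-1],(400,320),interpolation=cv2.INTER_CUBIC); B=cv2.resize(g['pixels'][160:260,170:295,::-1],(400,320),interpolation=cv2.INTER_CUBIC)
C=cv2.resize(f['pixels'][210:300,120:220,::-1],(400,280),interpolation=cv2.INTER_CUBIC); D=cv2.resize(g['pixels'][170:260,330:455,::-1],(400,280),interpolation=cv2.INTER_CUBIC)
cv2.imwrite('pics/seatL.png',cv2.vconcat([cv2.hconcat([A,B]),cv2.hconcat([C,D])]))
plan([([.3793,.3257,.058],np.pi+.057,.03,2)])
```

```text
TL [ 0.63973094 -0.14657053 -0.07550986] 508.67328180221847
TS [0.38009094 0.32543855 0.07067012] 555.112525770534
TL [ 0.63795138 -0.14820794 -0.06839569] 1064.4608874022263
TS [0.3781432  0.32606362 0.0524846 ] 273.6272123706339
t 20.1 err mm [ 1.1 -0.6  0.4] F [ 0.5 -0.6 -1. ] w 0.0556
-> [0.3793 0.3257 0.058 ] rows 6 + 2 offset [0.0, -0.0, 0.324] turn [-0.0, 0.0, 0.0] step off [0.0, -0.0, 0.054] turn [-0.0, 0.0, 0.0]
```

View pics/seatL.png

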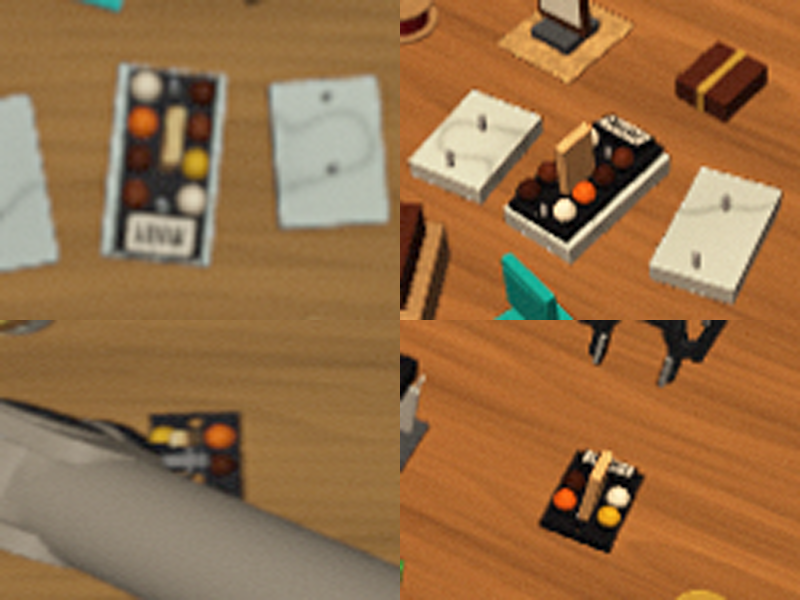

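The large tray is fully down with both pins showing through its holes. The small tray is unmoved, and the gripper is above it. Descend and grip.

Call:
carry_out(
  offset=[
    [0, 0, 0.05],
    [0, 0, 0.11],
    [0, 0, 0.17],
    [0, 0, 0.23],
    [0, 0, 0.28],
    [0, 0, 0.315],
    [0, 0, 0.324],
    [0, 0, 0.324],
  ],
  turn=[
    [0, 0, 0],
    [0, 0, 0],
    [0, 0, 0],
    [0, 0, 0],
    [0, 0, 0],
    [0, 0, 0],
    [0, 0, 0],
    [0, 0, 0],
  ],
)

```text
clock: 20.85
tcp_pos: [0.3797, 0.3256, 0.0581]
orientation: [0.089, -3.139, 0.001]
contact_force: [0.0, -0.3, 0.0]
grip_width: 0.0556
```

Call:
carry_out(
  offset=[
    [0, 0, 0],
    [0, 0, 0],
    [0, 0, 0],
    [0, 0, 0],
    [0, 0, 0],
    [0, 0, 0],
    [0, 0, 0],
  ],
  turn=[
    [0, 0, 0],
    [0, 0, 0],
    [0, 0, 0],
    [0, 0, 0],
    [0, 0, 0],
    [0, 0, 0],
    [0, 0, 0],
  ],
  hand=1,
)

```text
clock: 21.55
tcp_pos: [0.3804, 0.3262, 0.0593]
orientation: [-0.089, 3.139, 0.001]
contact_force: [-0.5, -2.4, 7.2]
grip_width: 0.0107
```

Run:
```python
from plan import *
o=r.get_obs(); print(o['tcp_pos'],Ro.from_rotvec(o['orientation']).as_matrix()[:,0])
y=np.pi+.083
plan([([.3793,.3257,.24],np.pi+.057,.03,2),([.53,.02,.24],np.pi+.07,.04,0),([.6525,-.2817,.24],y,.04,1),([.6525,-.2817,.115],y,.03,3)])
```

```text
[0.38037678 0.32617693 0.05925601] [-0.99839114 -0.05667913 -0.00161638]
t 21.6 err mm [1.1 0.5 1.2] F [-0.5 -2.4  7.2] w 0.0107
-> [0.3793 0.3257 0.24  ] rows 7 + 2 offset [0.0, -0.0, -0.364] turn [-0.0, 0.0, 0.0] step off [0.0, -0.0, -0.052] turn [-0.0, 0.0, 0.0]
-> [0.53 0.02 0.24] rows 9 + 0 offset [-0.2661, -0.6276, 0.0] turn [-0.0, 0.0, -0.0087] step off [-0.0296, -0.0697, 0.0] turn [-0.0, 0.0, -0.001]
-> [ 0.6525 -0.2817  0.24  ] rows 9 + 1 offset [-0.2021, -0.6191, 0.0] turn [-0.0, 0.0, -0.0086] step off [-0.0225, -0.0688, 0.0] turn [-0.0, 0.0, -0.001]
-> [ 0.6525 -0.2817  0.115 ] rows 5 + 3 offset [-0.0, 0.0001, 0.25] turn [-0.0, 0.0, -0.0] step off [-0.0, 0.0, 0.05] turn [-0.0, 0.0, -0.0]
```

Call:
carry_out(
  offset=[
    [0, 0, -0.02],
    [0, 0, -0.07],
    [0, 0, -0.13],
    [0, 0, -0.19],
    [0, 0, -0.25],
    [0, 0, -0.31],
    [0, 0, -0.35],
    [0, 0, -0.364],
  ],
  turn=[
    [0, 0, 0],
    [0, 0, 0],
    [0, 0, 0],
    [0, 0, 0],
    [0, 0, 0],
    [0, 0, 0],
    [0, 0, 0],
    [0, 0, 0],
  ],
)

```text
clock: 22.35
tcp_pos: [0.3801, 0.3265, 0.2427]
orientation: [-0.09, 3.137, 0.003]
contact_force: [-0.3, 0.3, -1.2]
grip_width: 0.011
```

Call:
carry_out(
  offset=[
    [-0.02, -0.0475, 0],
    [-0.055, -0.13, 0],
    [-0.093, -0.22, 0],
    [-0.13, -0.305, 0],
    [-0.166, -0.39, 0],
    [-0.2, -0.475, 0],
    [-0.235, -0.555, 0],
    [-0.2661, -0.6276, 0],
  ],
  turn=[
    [0, 0, 0],
    [0, 0, 0],
    [0, 0, -0.002],
    [0, 0, -0.003],
    [0, 0, -0.005],
    [0, 0, -0.006],
    [0, 0, -0.0087],
    [0, 0, -0.0087],
  ],
)

```text
clock: 23.15
tcp_pos: [0.5305, 0.0174, 0.2395]
orientation: [0.108, -3.138, 0.001]
contact_force: [0.4, -0.1, -1.1]
grip_width: 0.0108
```

Call:
carry_out(
  offset=[
    [-0.03, -0.09, 0],
    [-0.06, -0.18, 0],
    [-0.089, -0.27, 0],
    [-0.118, -0.36, 0],
    [-0.147, -0.45, 0],
    [-0.173, -0.53, 0],
    [-0.192, -0.588, 0],
    [-0.2021, -0.6191, 0],
  ],
  turn=[
    [0, 0, 0],
    [0, 0, 0],
    [0, 0, -0.002],
    [0, 0, -0.003],
    [0, 0, -0.005],
    [0, 0, -0.006],
    [0, 0, -0.0086],
    [0, 0, -0.0086],
  ],
)

```text
clock: 23.95
tcp_pos: [0.6524, -0.2857, 0.2382]
orientation: [0.124, -3.137, 0.0]
contact_force: [1.1, -0.4, -1.1]
grip_width: 0.0109
```

Call:
carry_out(
  offset=[
    [0, 0, 0.02],
    [0, 0, 0.07],
    [0, 0, 0.13],
    [0, 0, 0.18],
    [0, 0, 0.22],
    [0, 0, 0.245],
    [0, 0.0001, 0.25],
    [0, 0.0001, 0.25],
  ],
  turn=[
    [0, 0, 0],
    [0, 0, 0],
    [0, 0, 0],
    [0, 0, 0],
    [0, 0, 0],
    [0, 0, 0],
    [0, 0, 0],
    [0, 0, 0],
  ],
)

```text
clock: 24.75
tcp_pos: [0.6532, -0.2812, 0.1155]
orientation: [-0.131, 3.139, 0.0]
contact_force: [-0.9, -0.0, -1.7]
grip_width: 0.0109
```

Run:
```python
from plan import *
from fit import *
f=snap('top'); g=snap('scene')
plan([])
for fr in([f],[g],[f,g]): print(fit(fr,tray(30),[.6525,-.2817,.083],dz=.057))
```

```text
t 24.9 err mm [1.4 0.1 1.7] F [ 0.2 -0.  -1.7] w 0.0108
(array([ 0.65487765, -0.28116851,  0.11186812]), np.float64(742.7279719647426))
(array([ 0.65126479, -0.28388847,  0.05287572]), np.float64(1410.2616348069412))
(array([ 0.65393462, -0.28139484,  0.08646486]), np.float64(1090.430697185852))
```

Call:
carry_out(
  offset=[
    [0, 0, 0.006],
    [0, 0, 0.012],
    [0, 0, 0.018],
    [0, 0, 0.024],
    [0, 0, 0.03],
    [0, 0, 0.035],
    [0, 0, 0.04],
    [0, 0, 0.04],
  ],
  turn=[
    [0, 0, 0],
    [0, 0, 0],
    [0, 0, 0],
    [0, 0, 0],
    [0, 0, 0],
    [0, 0, 0],
    [0, 0, 0],
    [0, 0, 0],
  ],
)

```text
clock: 25.65
tcp_pos: [0.6527, -0.2815, 0.0948]
orientation: [0.13, -3.138, -0.0]
contact_force: [0.0, 1.0, -2.2]
grip_width: 0.0112
```

Call:
carry_out(
  offset=[
    [0, 0, 0.005],
    [0, 0, 0.01],
    [0, 0, 0.015],
    [0, 0, 0.019],
    [0, 0, 0.022],
    [0, 0, 0.024],
    [0, 0, 0.024],
    [0, 0, 0.024],
  ],
  turn=[
    [0, 0, 0],
    [0, 0, 0],
    [0, 0, 0],
    [0, 0, 0],
    [0, 0, 0],
    [0, 0, 0],
    [0, 0, 0],
    [0, 0, 0],
  ],
)

```text
clock: 26.45
tcp_pos: [0.6528, -0.2816, 0.0844]
orientation: [0.13, -3.139, 0.001]
contact_force: [-4.4, 0.6, 4.3]
grip_width: 0.0111
```

Call:
carry_out(
  offset=[
    [0, 0, 0],
    [0, 0, 0],
    [0, 0, 0],
    [0, 0, 0],
    [0, 0, -0.03],
    [0, 0, -0.1],
    [0, 0, -0.18],
    [0, 0, -0.27],
  ],
  turn=[
    [0, 0, 0],
    [0, 0, 0],
    [0, 0, 0],
    [0, 0, 0],
    [0, 0, 0],
    [0, 0, 0],
    [0, 0, 0],
    [0, 0, 0],
  ],
  hand=0.3,
)

```text
clock: 27.25
tcp_pos: [0.6525, -0.2814, 0.2201]
orientation: [0.131, -3.138, -0.001]
contact_force: [0.3, -0.5, -0.5]
grip_width: 0.06
```

Run:
```python
from plan import *
from fit import *
import pickle
adv([0,0,.04],[0,0,.024],[0,0,-.27]); plan([])
f=snap('top'); g=snap('scene'); pickle.dump((f,g),open('fr.pkl','wb'))
A=cv2.resize(f['pixels'][200:270,200:270,::-1],(400,400),interpolation=cv2.INTER_CUBIC); B=cv2.resize(g['pixels'][165:240,285:360,::-1],(400,400),interpolation=cv2.INTER_CUBIC)
cv2.imwrite('pics/scan.png',cv2.hconcat([A,B]))
o=np.array(outline_of('scanner','top')[0]['region']); v,u=np.nonzero(o); print(u.min(),u.max(),v.min(),v.max())
for fr in([f],[g]):
  for k in (scanner(),[('hs',box(-70,45,-14,14,70,100)),('ht',rect(-70,45,-14,14,100))]): print(fit(fr,k,[.434,.1,.06]))
  print('TL',fit(fr,tray(50),[.6395,-.1465,-.084],dz=.025))
```

```text
t 27.2 err mm [0.  0.3 2.1] F [ 0.3 -0.5 -0.5] w 0.06
228 240 212 259
(array([0.43167903, 0.09963471, 0.05989027]), np.float64(205.55889765660982))
(array([0.43215486, 0.10038102, 0.04187896]), np.float64(445.35792164906076))
TL (array([ 0.63973392, -0.14660602, -0.07553293]), np.float64(509.35720779262584))
(array([0.43998579, 0.10727935, 0.05673698]), np.float64(308.64078165755654))
(array([0.43958614, 0.10630568, 0.06722507]), np.float64(616.5662690356211))
TL (array([ 0.63809291, -0.14802077, -0.07670037]), np.float64(953.6257310150079))
```

View pics/scan.png

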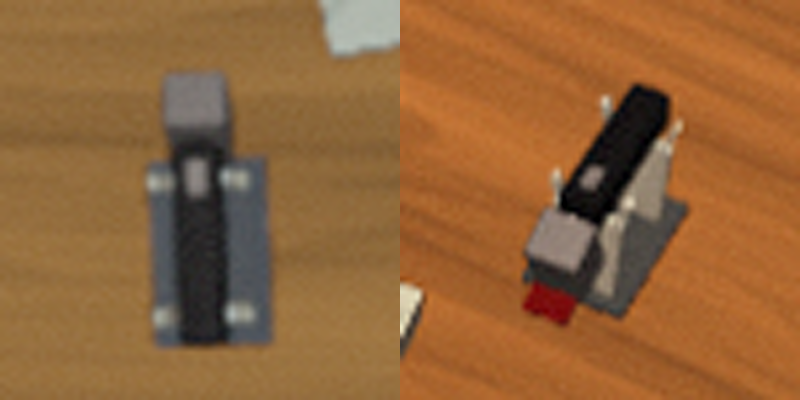

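The trays are placed. The scanner lies in its forks with the head forward; fork tips are at crop (160,182),(237,180),(163,316),(241,313) in top and (156,178),(228,203),(206,104),(277,128) in scene. I'll use these tips (z = 90 mm), since the head's shape is unknown.

Run:
```python
from fit import *
import pickle
f,g=pickle.load(open('fr.pkl','rb'))
T=np.array([[160,182],[237,180],[163,316],[241,313]])/5.714+200; S=np.array([[156,178],[228,203],[206,104],[277,128]])/5.333+[285,165]
for F,uv,z in((f,T,.088),(g,S,.088)):
    P=unproj(F,uv-.4,z)[:,:2]; a,b=(P[0]+P[1])/2,(P[2]+P[3])/2; d=a-b; L=np.linalg.norm(d); o=b+d/L*.052; print(P.round(3).tolist(),'fork dist',L.round(4),'origin',o.round(4),'yaw',np.arctan2(d[1],d[0]).round(3))
m=[('hs',box(-70,20,-14,14,70,100)),('ht',rect(-70,20,-14,14,100)),('base',box(-62,33,-30,30,0,6))]
for k in ([('base',box(-75,40,-32,32,0,8))]+scanner()[1:3]+[('head',box(47,82,-17,17,30,80)),('ht2',rect(47,82,-17,17,h)) ] for h in(80,90,100)):
  print([fit([F],k,[.432,.1,.05]) for F in(f,g)])
for F,p in((f,[.6525,-.2817,.083]),(g,[.6525,-.2817,.083])): print('TS',fit([F],tray(30),p,dz=.025))
```

```text
[[0.451, 0.122], [0.452, 0.079], [0.376, 0.119], [0.379, 0.076]] fork dist 0.0742 origin [0.4293 0.0998] yaw 0.047
[[0.453, 0.078], [0.448, 0.125], [0.378, 0.074], [0.373, 0.122]] fork dist 0.0752 origin [0.4276 0.1006] yaw 0.056
[(array([0.43157015, 0.09924091, 0.05021319]), np.float64(160.32271407329395)), (array([0.4272989 , 0.10046447, 0.06027774]), np.float64(290.5311072700143))]
[(array([0.43169091, 0.09977252, 0.06141722]), np.float64(159.14108725728886)), (array([0.43250196, 0.10157173, 0.06734945]), np.float64(274.98169290182045))]
[(array([0.43136277, 0.09948473, 0.05554617]), np.float64(159.52709996174403)), (array([0.44014055, 0.10667957, 0.0533976 ]), np.float64(304.1765942171371))]
TS (array([ 0.65355025, -0.28239733,  0.06310616]), np.float64(869.6282203796167))
TS (array([ 0.65153894, -0.28285637,  0.07588244]), np.float64(722.8772694410994))
```

Cradle origin is about (0.429, 0.100), yaw 0.055. The fork distance comes out at 74–75 mm against 75 given. Moving to grip the handle at local x ≈ -8 mm.

Run:
```python
from plan import *
y=np.pi+.055
plan([([.4215,.0996,.22],y,.05,0),([.4215,.0996,.0795],y,.03,2)])
```

```text
t 27.4 err mm [2.8 0.2 5.8] F [-0.6 -0.4 -0.1] w 0.0596
-> [0.4215 0.0996 0.22  ] rows 9 + 0 offset [0.3972, 0.7982, -0.004] turn [-0.0, 0.0, 0.0186] step off [0.0441, 0.0887, -0.0004] turn [-0.0, 0.0, 0.0021]
-> [0.4215 0.0996 0.0795] rows 5 + 2 offset [0.0, 0.0, 0.281] turn [-0.0, 0.0, 0.0] step off [0.0, 0.0, 0.0562] turn [-0.0, 0.0, 0.0]
```

Call:
carry_out(
  offset=[
    [0.1986, 0.3991, -0.002],
    [0.1986, 0.3991, -0.002],
    [0.1986, 0.3991, -0.002],
    [0.1986, 0.3991, -0.002],
    [0.1986, 0.3991, -0.002],
  ],
  turn=[
    [0, 0, 0],
    [0, 0, 0],
    [0, 0, 0],
    [0, 0, 0],
    [0, 0, 0],
  ],
)

```text
clock: 27.9
tcp_pos: [0.5345, -0.0866, 0.2191]
orientation: [0.138, -3.136, -0.0]
contact_force: [-0.1, 0.3, 0.0]
grip_width: 0.0596
```

Call:
carry_out(
  offset=[
    [0.1986, 0.3991, -0.002],
    [0.1986, 0.3991, -0.002],
    [0.1986, 0.3991, -0.002],
    [0.1986, 0.3991, -0.002],
    [0.1986, 0.3991, -0.002],
    [0.1986, 0.3991, -0.002],
    [0.1986, 0.3991, -0.002],
    [0.1986, 0.3991, -0.002],
  ],
  turn=[
    [0, 0, 0.0186],
    [0, 0, 0.0186],
    [0, 0, 0.0186],
    [0, 0, 0.0186],
    [0, 0, 0.0186],
    [0, 0, 0.0186],
    [0, 0, 0.0186],
    [0, 0, 0.0186],
  ],
)

```text
clock: 28.7
tcp_pos: [0.4224, 0.0985, 0.22]
orientation: [0.084, -3.14, 0.0]
contact_force: [0.2, -0.3, 0.0]
grip_width: 0.0597
```

Call:
carry_out(
  offset=[
    [0, 0, 0],
    [0, 0, 0.03],
    [0, 0, 0.09],
    [0, 0, 0.15],
    [0, 0, 0.21],
    [0, 0, 0.26],
    [0, 0, 0.281],
    [0, 0, 0.281],
  ],
  turn=[
    [0, 0, 0],
    [0, 0, 0],
    [0, 0, 0],
    [0, 0, 0],
    [0, 0, 0],
    [0, 0, 0],
    [0, 0, 0],
    [0, 0, 0],
  ],
)

```text
clock: 29.5
tcp_pos: [0.4214, 0.0991, 0.0787]
orientation: [0.085, -3.138, 0.0]
contact_force: [0.2, 0.5, 0.3]
grip_width: 0.0598
```

Run:
```python
from plan import *
plan([])
g=snap('scene'); save(g,'grip.png',(270,130,380,240),5)
```

```text
t 29.5 err mm [-0.1 -0.5 -0.8] F [0.2 0.5 0.3] w 0.0598
```

View pics/grip.png

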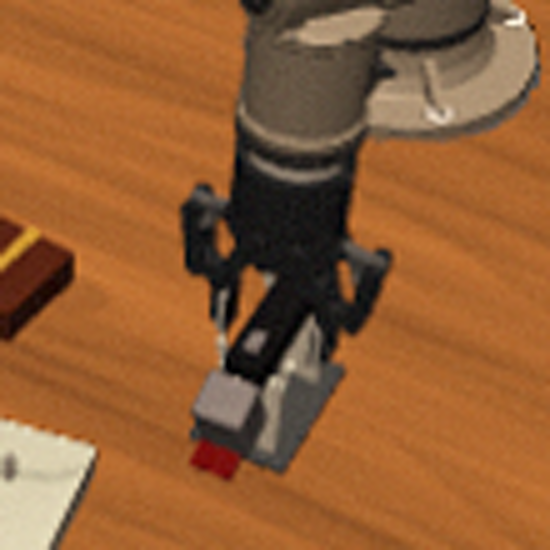

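The fingers straddle the handle between the forks. Grip, lift and go to the small label.

Call:
carry_out(
  offset=[
    [0, 0, 0],
    [0, 0, 0],
    [0, 0, 0],
    [0, 0, 0],
    [0, 0, 0],
    [0, 0, 0],
    [0, 0, 0],
  ],
  turn=[
    [0, 0, 0],
    [0, 0, 0],
    [0, 0, 0],
    [0, 0, 0],
    [0, 0, 0],
    [0, 0, 0],
    [0, 0, 0],
  ],
  hand=1,
  force=90,
)

```text
clock: 30.25
tcp_pos: [0.4229, 0.0998, 0.0811]
orientation: [-0.086, 3.138, -0.001]
contact_force: [-0.5, -0.6, 5.6]
grip_width: 0.0267
```

Run:
```python
from plan import *
y=np.pi+.055
plan([([.4215,.0996,.21],y,.03,1),([.4812,-.2960,.21],np.pi+.083,.05,0),([.4812,-.2960,.177],np.pi+.083,.03,2)])
```

```text
t 30.2 err mm [1.4 0.2 1.6] F [-0.5 -0.6  5.6] w 0.0267
-> [0.4215 0.0996 0.21  ] rows 5 + 1 offset [0.0, 0.0, -0.261] turn [-0.0, 0.0, 0.0] step off [0.0, 0.0, -0.0522] turn [-0.0, 0.0, 0.0]
-> [ 0.4812 -0.296   0.21  ] rows 9 + 0 offset [-0.0757, -0.7966, 0.0] turn [-0.0, 0.0, -0.0186] step off [-0.0084, -0.0885, 0.0] turn [-0.0, 0.0, -0.0021]
-> [ 0.4812 -0.296   0.177 ] rows 2 + 2 offset [0.0, 0.0, 0.066] turn [-0.0, 0.0, -0.0] step off [0.0, 0.0, 0.033] turn [-0.0, 0.0, -0.0]
```

Call:
carry_out(
  offset=[
    [0, 0, -0.01],
    [0, 0, -0.04],
    [0, 0, -0.09],
    [0, 0, -0.15],
    [0, 0, -0.21],
    [0, 0, -0.25],
    [0, 0, -0.261],
    [0, 0, -0.261],
  ],
  turn=[
    [0, 0, 0],
    [0, 0, 0],
    [0, 0, 0],
    [0, 0, 0],
    [0, 0, 0],
    [0, 0, 0],
    [0, 0, 0],
    [0, 0, 0],
  ],
)

```text
clock: 31.05
tcp_pos: [0.4222, 0.0994, 0.2108]
orientation: [-0.085, 3.139, -0.001]
contact_force: [0.5, -0.3, -1.8]
grip_width: 0.0269
```

Call:
carry_out(
  offset=[
    [-0.003, -0.03, 0],
    [-0.008, -0.08, 0],
    [-0.014, -0.145, 0],
    [-0.02, -0.21, 0],
    [-0.027, -0.28, 0],
    [-0.033, -0.345, 0],
    [-0.0378, -0.3983, 0],
  ],
  turn=[
    [0, 0, 0],
    [0, 0, 0],
    [0, 0, 0],
    [0, 0, 0],
    [0, 0, 0],
    [0, 0, 0],
    [0, 0, 0],
  ],
)

```text
clock: 31.75
tcp_pos: [0.4507, -0.1002, 0.2087]
orientation: [0.084, -3.138, -0.001]
contact_force: [0.2, 0.4, -2.3]
grip_width: 0.027
```

Call:
carry_out(
  offset=[
    [-0.006, -0.065, 0],
    [-0.012, -0.13, 0],
    [-0.018, -0.195, 0],
    [-0.024, -0.26, 0],
    [-0.03, -0.32, 0],
    [-0.0345, -0.365, 0],
    [-0.037, -0.39, 0],
    [-0.0378, -0.3983, 0],
  ],
  turn=[
    [0, 0, -0.002],
    [0, 0, -0.004],
    [0, 0, -0.007],
    [0, 0, -0.01],
    [0, 0, -0.013],
    [0, 0, -0.016],
    [0, 0, -0.0186],
    [0, 0, -0.0186],
  ],
)

```text
clock: 32.55
tcp_pos: [0.481, -0.2967, 0.2088]
orientation: [0.128, -3.137, -0.002]
contact_force: [0.1, 0.3, -2.5]
grip_width: 0.0269
```

Call:
carry_out(
  offset=[
    [0, 0, 0.02],
    [0, 0, 0.045],
    [0, 0, 0.06],
    [0, 0, 0.066],
    [0, 0, 0.066],
    [0, 0, 0.066],
  ],
  turn=[
    [0, 0, 0],
    [0, 0, 0],
    [0, 0, 0],
    [0, 0, 0],
    [0, 0, 0],
    [0, 0, 0],
  ],
)

```text
clock: 33.15
tcp_pos: [0.4819, -0.2957, 0.1775]
orientation: [-0.131, 3.138, -0.0]
contact_force: [0.5, 0.2, -2.3]
grip_width: 0.0268
```

Run:
```python
from plan import *
plan([])
f=snap('top'); g=snap('scene')
A=cv2.resize(f['pixels'][150:260,300:400,::-1],(400,440),interpolation=cv2.INTER_CUBIC); B=cv2.resize(g['pixels'][110:220,150:250,::-1],(400,440),interpolation=cv2.INTER_CUBIC)
cv2.imwrite('pics/readS.png',cv2.hconcat([A,B]))
# predicted window, beam hit
p,R=state(); p=r.get_obs()['tcp_pos']-np.array([.0012,0,.001]); y=.083; X=np.array([np.cos(y),np.sin(y),0]); o=p+.0078*X+[0,0,.0055]; w=o+.07*X-[0,0,.05]; print('window',w.round(4),'hit',(w+.09*(.423*X-[0,0,.906])).round(4))
print('px window top/scene',proj(f,w)-[300,150],proj(g,w)-[150,110])
for F in(f,g): 
  d=look_for('window','top' if F is f else 'scene')[:1]; print([(e['score'],world(F,e['xyz']).round(3)) for e in d])
```

```text
t 33.1 err mm [0.7 0.3 0.5] F [ 0.5  0.2 -2.3] w 0.0268
window [ 0.5583 -0.2895  0.1323] hit [ 0.5962 -0.2864  0.0507]
px window top/scene [[59.33770751 49.00134215]] [[52.80775949 55.38267997]]
[(0.62, array([ 0.534, -0.283,  0.19 ]))]
[(0.64, array([ 0.548, -0.285,  0.183]))]
```

View pics/readS.png

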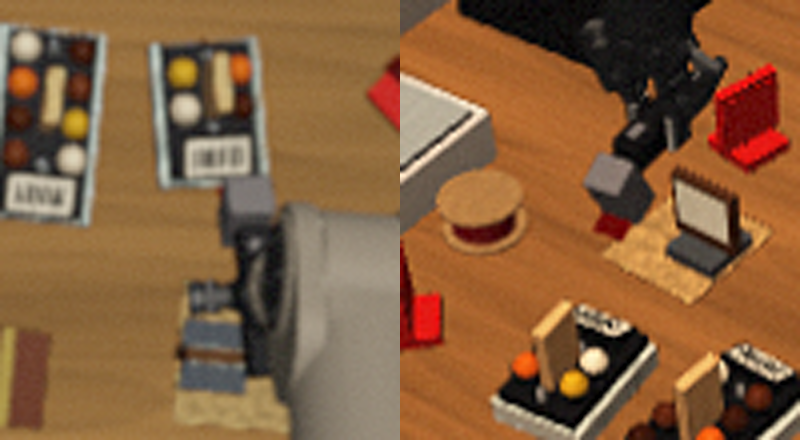

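Both trays are seated with their pins visible, and the sign is on its mat. The beam's predicted hit (0.596,-0.286) matches the label centre estimate (0.597,-0.286). Holding.

Call:
carry_out(
  offset=[
    [0, 0, 0],
    [0, 0, 0],
    [0, 0, 0],
    [0, 0, 0],
    [0, 0, 0],
    [0, 0, 0],
    [0, 0, 0],
    [0, 0, 0],
  ],
  turn=[
    [0, 0, 0],
    [0, 0, 0],
    [0, 0, 0],
    [0, 0, 0],
    [0, 0, 0],
    [0, 0, 0],
    [0, 0, 0],
    [0, 0, 0],
  ],
)

```text
clock: 34.15
tcp_pos: [0.4816, -0.2959, 0.1773]
orientation: [0.13, -3.139, 0.0]
contact_force: [-0.8, -0.4, -1.9]
grip_width: 0.0266
```

Call:
carry_out(
  offset=[
    [0, 0, 0],
    [0, 0, 0],
    [0, 0, 0],
    [0, 0, 0],
    [0, 0, 0],
    [0, 0, 0],
    [0, 0, 0],
    [0, 0, 0],
  ],
  turn=[
    [0, 0, 0],
    [0, 0, 0],
    [0, 0, 0],
    [0, 0, 0],
    [0, 0, 0],
    [0, 0, 0],
    [0, 0, 0],
    [0, 0, 0],
  ],
)

```text
clock: 34.95
tcp_pos: [0.4816, -0.296, 0.1773]
orientation: [-0.13, 3.139, -0.0]
contact_force: [0.4, 0.9, -2.1]
grip_width: 0.0269
```

Call:
carry_out(
  offset=[
    [0, 0, 0],
    [0, 0, 0],
    [0, 0, 0],
    [0, 0, 0],
    [0, 0, 0],
    [0, 0, 0],
    [0, 0, 0],
    [0, 0, 0],
  ],
  turn=[
    [0, 0, 0],
    [0, 0, 0],
    [0, 0, 0],
    [0, 0, 0],
    [0, 0, 0],
    [0, 0, 0],
    [0, 0, 0],
    [0, 0, 0],
  ],
)

```text
clock: 35.75
tcp_pos: [0.4816, -0.296, 0.1773]
orientation: [-0.13, 3.139, -0.0]
contact_force: [-0.1, 0.3, -1.8]
grip_width: 0.0267
```

Run:
```python
from plan import *
from fit import *
f=snap('top'); g=snap('scene')
print('label S top',unproj(f,np.array([[217,157]])/4+[300,150]-.4,.051),'label L top',unproj(f,np.array([[40,194]])/4+[300,150]-.4,.051))
# scanner pose in hand: handle+head box in scene and top
m=[('hs',box(-70,47,-14,14,-15,15)),('ht',rect(-70,47,-14,14,15)),('head',box(47,82,-17,17,-50,5)),('ht2',rect(47,82,-17,17,5))]
for F in(f,g): print('scanner',fit([F],m,[.4896,-.2955,.083],dz=.1825,pad=3))
for F in(f,g):
  d=look_for('label_small','top' if F is f else 'scene')[:2]; print([(e['score'],world(F,e['xyz']).round(4)) for e in d])
  print('TS',fit([F],tray(30),[.6525,-.2817,.083],dz=.025)[0],'TL',fit([F],tray(50),[.6395,-.1465,-.083],dz=.025)[0])
plan([([.4812,-.2960,.2],np.pi+.083,.03,0),([.4483,-.1306,.2],np.pi-.083,.04,0),([.4483,-.1306,.177],np.pi-.083,.03,2)])
```

```text
label S top [[ 0.59752702 -0.28545178  0.051     ]] label L top [[ 0.56444662 -0.14023438  0.051     ]]
scanner (array([ 0.49229767, -0.29711184,  0.09645671]), np.float64(543.4833654803999))
scanner (array([ 0.48883142, -0.29584978,  0.14781765]), np.float64(1164.4374941530073))
[(0.92, array([ 0.6306, -0.2731,  0.0452])), (0.56, array([ 0.5341, -0.2851,  0.1883]))]
TS [ 0.65346963 -0.28103229  0.08614473] TL [ 0.63970367 -0.14666029 -0.07647606]
[(0.71, array([ 0.6607, -0.2766,  0.0476]))]
TS [ 0.65145138 -0.28317335  0.07368803] TL [ 0.63786358 -0.14815262 -0.06834684]
t 36.0 err mm [0.4 0.  0.3] F [-0.1 -0.2 -1.3] w 0.027
-> [ 0.4812 -0.296   0.2   ] rows 1 + 0 offset [0.0, 0.0, -0.046] turn [-0.0, 0.0, -0.0] 
-> [ 0.4483 -0.1306  0.2   ] rows 5 + 0 offset [0.0382, 0.3352, 0.0] turn [0.0, 0.0, 0.1106] step off [0.0076, 0.067, 0.0] turn [0.0, 0.0, 0.0221]
-> [ 0.4483 -0.1306  0.177 ] rows 1 + 2 offset [-0.0, -0.0, 0.046] turn [0.0, 0.0, 0.0]
```

Run:
```python
from fit import *
f=snap('top'); g=snap('scene')
m=[('hs',box(-70,47,-14,14,-15,15)),('ht',rect(-70,47,-14,14,15)),('head',box(47,82,-17,17,-50,5)),('ht2',rect(47,82,-17,17,5))]
c=np.array([-.008,0,0])
for a in (-15,-10,-6,-3,0,3,6,10,15):
    Rm=Ro.from_euler('y',np.radians(a)).as_matrix(); mm=[(n,(P-c)@Rm.T+c) for n,P in m]
    out=[fit([F],mm,[.4896,-.2955,.083],dz=.1825,pad=3) for F in(g,f)]
    print(a,[(x.round(4).tolist(),round(v)) for x,v in out])
```

```text
-15 [([0.4807, -0.2948, 0.2853], 1151), ([0.497, -0.2964, 0.1321], 589)]
-10 [([0.4697, -0.297, 0.2419], 1168), ([0.4942, -0.2968, 0.1148], 582)]
-6 [([0.4918, -0.2943, 0.2057], 1204), ([0.4926, -0.2972, 0.1073], 559)]
-3 [([0.4908, -0.2946, 0.1691], 1202), ([0.4922, -0.2971, 0.106], 555)]
0 [([0.49, -0.2956, 0.1413], 1166), ([0.4917, -0.2972, 0.0989], 543)]
3 [([0.4869, -0.2967, 0.0992], 1169), ([0.4926, -0.2973, 0.0872], 537)]
6 [([0.4846, -0.2973, 0.069], 1139), ([0.4931, -0.2972, 0.077], 529)]
10 [([0.4808, -0.2987, 0.022], 1162), ([0.4936, -0.2972, 0.0641], 527)]
15 [([0.478, -0.3011, -0.0094], 1182), ([0.4936, -0.2973, 0.0505], 547)]
```

The read may be sensitive to any pitch of the scanner in the hand: 4° shifts the beam about 12 mm. I'll compare features against the level cradle picture.

Run:
```python
from fit import *
import pickle
f0,g0=pickle.load(open('fr.pkl','rb')); f=snap('top'); g=snap('scene'); pickle.dump((f,g),open('fr2.pkl','wb'))
c=lambda F,b:cv2.resize(F['pixels'][b[1]:b[1]+42,b[0]:b[0]+56,::-1],(400,300),interpolation=cv2.INTER_CUBIC)
print(proj(f,[.54,-.292,.18]),proj(g,[.53,-.292,.18]))
bs=[(210,205),(330,183),(295,173),(186,126)]
im=[c(f0,bs[0]),c(f,bs[1]),c(g0,bs[2]),c(g,bs[3])]
cv2.imwrite('pics/pitch.png',cv2.vconcat([cv2.hconcat(im[:2]),cv2.hconcat(im[2:])]))
```

```text
[[362.85637908 203.90564357]] [[206.10576919 149.44856395]]
```

View pics/pitch.png

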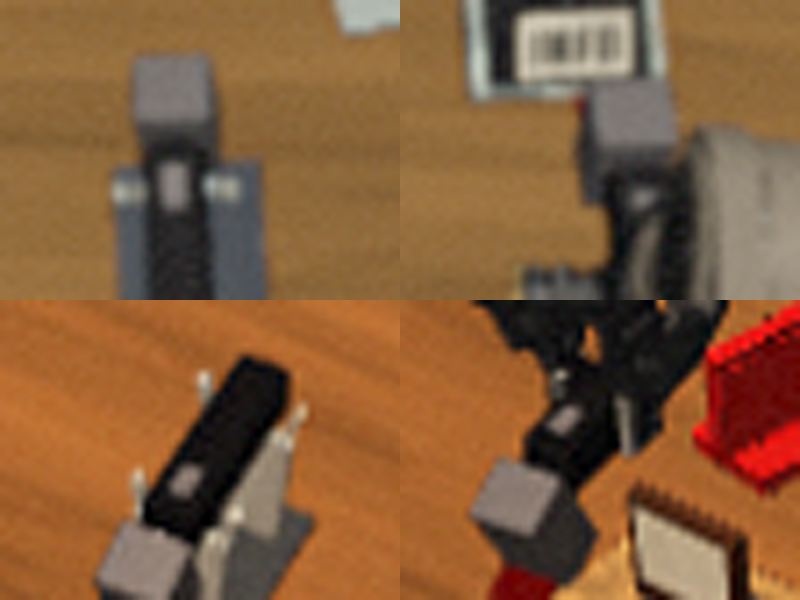

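Run:
```python
from fit import *
import pickle
from scipy.optimize import least_squares
f0,g0=pickle.load(open('fr.pkl','rb')); f,g=pickle.load(open('fr2.pkl','rb'))
px=lambda a,b:np.array(a)/7.143+b-.43
N=['FR','RR','RL','but']
C=[(f0,px([[210,57],[215,117],[138,118],[175,187]],(210,205))),(g0,px([[100,277],[128,224],[190,250],[186,181]],(295,173)))]
D=[(f,px([[268,82],[275,144],[197,146],[245,193]],(330,183))),(g,px([[73,208],[97,159],[161,185],[166,118]],(186,126)))]
def tri(Q,i): s=least_squares(lambda X:np.r_[proj(Q[0][0],X)[0]-Q[0][1][i],proj(Q[1][0],X)[0]-Q[1][1][i]],[.5,0,.1]); return s.x,np.sqrt(2*s.cost)
def loc(X,o,y): d=X-o; return np.array([d[0]*np.cos(y)+d[1]*np.sin(y),-d[0]*np.sin(y)+d[1]*np.cos(y),d[2]])*1000
A=[];B=[]
for i,n in enumerate(N):
    a,ea=tri(C,i); b,eb=tri(D,i); A.append(loc(a,np.array([.4293,.1,.085]),.055)); B.append(loc(b,np.array([.4894,-.2955,.1825]),.083)); print(n,A[-1].round(1),round(ea,2),B[-1].round(1),round(eb,2))
print('head centre', (A[0]+A[2])/2,(B[0]+B[2])/2)
```

```text
FR [ 80.9 -15.4  -2.3] 0.71 [ 79.4 -15.4  -2.4] 0.26
RR [ 53.4 -16.4   6.3] 1.13 [ 53.3 -16.1   7. ] 0.61
RL [54.8 16.4  7.5] 0.44 [54.2 17.7  5.3] 0.06
but [23.6 -0.  15.5] 0.22 [31.3  4.3 23.5] 1.06
head centre [67.86153029  0.52613157  2.57365585] [66.81582823  1.14763635  1.47196392]
```

The scanner sits level in the hand: head features match the cradle to about 1 mm, or under 1° of pitch. So the small label was read on target. On to the large label.

Call:
carry_out(
  offset=[
    [0, 0, -0.025],
    [0, 0, -0.046],
    [0, 0, -0.046],
  ],
  turn=[
    [0, 0, 0],
    [0, 0, 0],
    [0, 0, 0],
  ],
)

```text
clock: 36.45
tcp_pos: [0.483, -0.2963, 0.2027]
orientation: [-0.13, 3.136, -0.003]
contact_force: [0.3, -0.4, -1.5]
grip_width: 0.0267
```

Call:
carry_out(
  offset=[
    [0.003, 0.03, 0],
    [0.009, 0.08, 0],
    [0.016, 0.14, 0],
    [0.023, 0.2, 0],
    [0.029, 0.26, 0],
    [0.035, 0.31, 0],
    [0.0382, 0.3352, 0],
    [0.0382, 0.3352, 0],
  ],
  turn=[
    [0, 0, 0.01],
    [0, 0, 0.025],
    [0, 0, 0.045],
    [0, 0, 0.065],
    [0, 0, 0.085],
    [0, 0, 0.1],
    [0, 0, 0.1106],
    [0, 0, 0.1106],
  ],
)

```text
clock: 37.25
tcp_pos: [0.4486, -0.1286, 0.2008]
orientation: [0.125, 3.139, -0.001]
contact_force: [-0.4, 0.3, -2.5]
grip_width: 0.027
```

Call:
carry_out(
  offset=[
    [0, 0, 0.015],
    [-0.004, 0, 0.035],
    [-0.004, 0, 0.046],
    [-0.004, 0, 0.046],
    [-0.004, 0, 0.046],
    [-0.004, 0, 0.046],
  ],
  turn=[
    [0, 0, 0],
    [0, 0, 0],
    [0, 0, 0],
    [0, 0, 0],
    [0, 0, 0],
    [0, 0, 0],
  ],
)

```text
clock: 37.85
tcp_pos: [0.4509, -0.1308, 0.1774]
orientation: [0.131, 3.139, 0.0]
contact_force: [0.5, -0.3, -1.5]
grip_width: 0.027
```

Call:
carry_out(
  offset=[
    [0, 0, 0],
    [0, 0, 0],
    [0, 0, 0],
    [0, 0, 0],
    [0, 0, 0],
    [0, 0, 0],
    [0, 0, 0],
    [0, 0, 0],
  ],
  turn=[
    [0, 0, 0],
    [0, 0, 0],
    [0, 0, 0],
    [0, 0, 0],
    [0, 0, 0],
    [0, 0, 0],
    [0, 0, 0],
    [0, 0, 0],
  ],
)

```text
clock: 38.65
tcp_pos: [0.4507, -0.1306, 0.1773]
orientation: [-0.13, -3.139, -0.0]
contact_force: [0.4, -0.3, -1.5]
grip_width: 0.0266
```

Call:
carry_out(
  offset=[
    [0, 0, 0],
    [0, 0, 0],
    [0, 0, 0],
    [0, 0, 0],
    [0, 0, 0],
    [0, 0, 0],
    [0, 0, 0],
    [0, 0, 0],
  ],
  turn=[
    [0, 0, 0],
    [0, 0, 0],
    [0, 0, 0],
    [0, 0, 0],
    [0, 0, 0],
    [0, 0, 0],
    [0, 0, 0],
    [0, 0, 0],
  ],
)

```text
clock: 39.45
tcp_pos: [0.4507, -0.1307, 0.1773]
orientation: [0.13, 3.139, 0.0]
contact_force: [-0.7, -0.4, -2.2]
grip_width: 0.0269
```

Call:
carry_out(
  offset=[
    [0, 0, 0],
    [0, 0, 0],
    [0, 0, 0],
    [0, 0, 0],
    [0, 0, 0],
    [0, 0, 0],
    [0, 0, 0],
    [0, 0, 0],
  ],
  turn=[
    [0, 0, 0],
    [0, 0, 0],
    [0, 0, 0],
    [0, 0, 0],
    [0, 0, 0],
    [0, 0, 0],
    [0, 0, 0],
    [0, 0, 0],
  ],
)

```text
clock: 40.25
tcp_pos: [0.4507, -0.1307, 0.1773]
orientation: [0.13, 3.139, -0.0]
contact_force: [0.6, 0.5, -1.8]
grip_width: 0.027
```

Run:
```python
from plan import *
adv([-.004,0,0])
f=snap('top'); g=snap('scene')
p=r.get_obs()['tcp_pos']-np.array([.0005,0,.0005]); y=-.083; X=np.array([np.cos(y),np.sin(y),0]); o=p+.0078*X+[0,0,.0055]; w=o+.07*X-[0,0,.05]; print('hit',(w+.09*(.423*X-[0,0,.906])).round(4))
A=cv2.resize(f['pixels'][140:260,270:390,::-1],(400,400),interpolation=cv2.INTER_CUBIC); B=cv2.resize(g['pixels'][130:240,160:270,::-1],(400,400),interpolation=cv2.INTER_CUBIC)
cv2.imwrite('pics/readL.png',cv2.hconcat([A,B]))
y=np.pi+.055
plan([([.4483,-.1306,.21],np.pi-.083,.03,0),([.4215,.0996,.21],y,.04,1),([.4215,.0996,.1],y,.03,2),([.4215,.0996,.0805],y,.02,2)])
```

```text
hit [ 0.5657 -0.1403  0.0508]
t 40.4 err mm [0.4 0.  0.3] F [ 0.3  0.  -1.2] w 0.0266
-> [ 0.4483 -0.1306  0.21  ] rows 2 + 0 offset [0.004, -0.0, -0.066] turn [0.0, 0.0, 0.0] step off [0.002, -0.0, -0.033] turn [0.0, 0.0, 0.0]
-> [0.4215 0.0996 0.21  ] rows 6 + 1 offset [0.0915, 0.4543, 0.0] turn [0.0, 0.0, -0.092] step off [0.0152, 0.0757, 0.0] turn [0.0, 0.0, -0.0153]
-> [0.4215 0.0996 0.1   ] rows 4 + 2 offset [0.0, 0.0, 0.22] turn [-0.0, 0.0, 0.0] step off [0.0, 0.0, 0.055] turn [-0.0, 0.0, 0.0]
-> [0.4215 0.0996 0.0805] rows 1 + 2 offset [0.0, 0.0, 0.039] turn [-0.0, 0.0, 0.0]
```

View pics/readL.png

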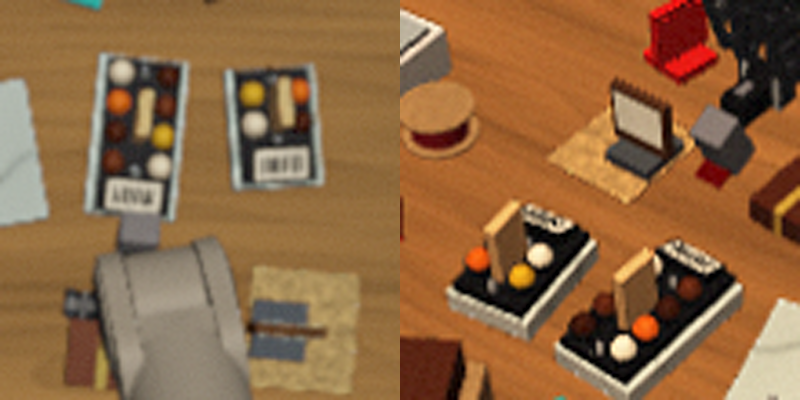

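The large label was held on target: predicted hit (0.566,-0.140) against label (0.564,-0.140). The sign now looks shifted towards +y on the mat, at crop (278,328) against the mat centre (303,330), so I'll measure it after returning the scanner.

Call:
carry_out(
  offset=[
    [0.002, 0, -0.033],
    [0.004, 0, -0.066],
    [0.004, 0, -0.066],
  ],
  turn=[
    [0, 0, 0],
    [0, 0, 0],
    [0, 0, 0],
  ],
)

```text
clock: 40.65
tcp_pos: [0.45, -0.1306, 0.2119]
orientation: [0.13, 3.135, -0.002]
contact_force: [-0.3, 0.2, -2.0]
grip_width: 0.0271
```

Call:
carry_out(
  offset=[
    [0.008, 0.04, 0],
    [0.024, 0.12, 0],
    [0.04, 0.2, 0],
    [0.056, 0.28, 0],
    [0.072, 0.36, 0],
    [0.084, 0.42, 0],
    [0.0915, 0.4543, 0],
    [0.0915, 0.4543, 0],
  ],
  turn=[
    [0, 0, -0.01],
    [0, 0, -0.025],
    [0, 0, -0.04],
    [0, 0, -0.055],
    [0, 0, -0.07],
    [0, 0, -0.085],
    [0, 0, -0.092],
    [0, 0, -0.092],
  ],
)

```text
clock: 41.45
tcp_pos: [0.4206, 0.103, 0.2099]
orientation: [0.096, -3.14, -0.002]
contact_force: [0.6, -0.4, -2.0]
grip_width: 0.0272
```

Call:
carry_out(
  offset=[
    [0, 0, 0],
    [0, 0, 0.02],
    [0, 0, 0.07],
    [0, 0, 0.12],
    [0, 0, 0.17],
    [0, 0, 0.205],
    [0, 0, 0.22],
    [0, 0, 0.22],
  ],
  turn=[
    [0, 0, 0],
    [0, 0, 0],
    [0, 0, 0],
    [0, 0, 0],
    [0, 0, 0],
    [0, 0, 0],
    [0, 0, 0],
    [0, 0, 0],
  ],
)

```text
clock: 42.25
tcp_pos: [0.4212, 0.0988, 0.0992]
orientation: [0.085, -3.138, 0.0]
contact_force: [0.3, 1.2, -3.1]
grip_width: 0.027
```

Call:
carry_out(
  offset=[
    [0, 0, 0.01],
    [0, 0, 0.02],
    [0, 0, 0.028],
    [0, 0, 0.034],
    [0, 0, 0.039],
    [0, 0, 0.039],
    [0, 0, 0.039],
    [0, 0, 0.039],
  ],
  turn=[
    [0, 0, 0],
    [0, 0, 0],
    [0, 0, 0],
    [0, 0, 0],
    [0, 0, 0],
    [0, 0, 0],
    [0, 0, 0],
    [0, 0, 0],
  ],
)

```text
clock: 43.05
tcp_pos: [0.422, 0.0996, 0.0811]
orientation: [-0.087, 3.14, -0.001]
contact_force: [-1.5, -1.6, 5.4]
grip_width: 0.0269
```

Contact at the same height as at pick-up (0.0811). Release and rise.

Call:
carry_out(
  offset=[
    [0, 0, 0],
    [0, 0, 0],
    [0, 0, 0],
    [0, 0, 0],
    [0, 0, -0.04],
    [0, 0, -0.1],
    [0, 0, -0.18],
    [0, 0, -0.27],
  ],
  turn=[
    [0, 0, 0],
    [0, 0, 0],
    [0, 0, 0],
    [0, 0, 0],
    [0, 0, 0],
    [0, 0, 0],
    [0, 0, 0],
    [0, 0, 0],
  ],
  hand=0.3,
)

```text
clock: 43.85
tcp_pos: [0.4211, 0.0996, 0.2165]
orientation: [0.087, -3.138, -0.001]
contact_force: [1.4, -0.7, 0.5]
grip_width: 0.0597
```

Run:
```python
from plan import *
from fit import *
adv([0,0,-.27]); plan([])
f=snap('top'); g=snap('scene')
A=cv2.resize(f['pixels'][140:260,270:390,::-1],(400,400),interpolation=cv2.INTER_CUBIC); B=cv2.resize(g['pixels'][130:240,160:270,::-1],(400,400),interpolation=cv2.INTER_CUBIC)
cv2.imwrite('pics/back.png',cv2.hconcat([A,B]))
for F,n in((f,'top'),(g,'scene')):
  print(n,[(e['score'],world(F,e['xyz']).round(3).tolist()) for e in look_for('sign',n)])
  for p in([.4335,-.317,0],[.4335,-.29,0]): print('sign',fit([F],sign(.004),p)); 
  print('mat',fit([F],mat(),[.4335,-.317,-.075]))
# foot centre by eye from last top crop: (278,328)
print(unproj(f,np.array([[278,328],[303,330]])/3.333+[270,140],[.015]))
```

```text
t 43.9 err mm [-0.5  0.1  1. ] F [ 1.4 -0.7  0.5] w 0.0597
top [(0.9, [0.613, 0.179, 0.016]), (0.73, [0.431, -0.293, 0.016]), (0.69, [0.786, -0.086, 0.021]), (0.66, [0.283, -0.342, 0.016]), (0.59, [0.654, -0.451, 0.03]), (0.41, [0.623, -0.145, 0.046])]
sign (array([ 0.43399556, -0.28923473, -0.05929911]), np.float64(170.76601611606907))
sign (array([ 0.43396324, -0.28835913, -0.05604825]), np.float64(221.45472677343952))
mat (array([ 0.43447056, -0.3182512 , -0.06695419]), np.float64(318.73867170295017))
scene [(0.96, [0.63, 0.188, 0.048]), (0.63, [0.664, -0.444, 0.011]), (0.59, [0.437, -0.287, 0.04]), (0.59, [0.8, -0.086, 0.034])]
sign (array([ 0.42575197, -0.29212417,  0.11184545]), np.float64(955.244575512534))
sign (array([ 0.42911551, -0.29086143, -0.01540931]), np.float64(977.4183219160674))
mat (array([ 0.42992018, -0.3418313 ,  0.03335205]), np.float64(638.0778259375011))
[[ 0.43504539 -0.29125358  0.015     ]
 [ 0.43341484 -0.31648564  0.015     ]]
```

View pics/back.png

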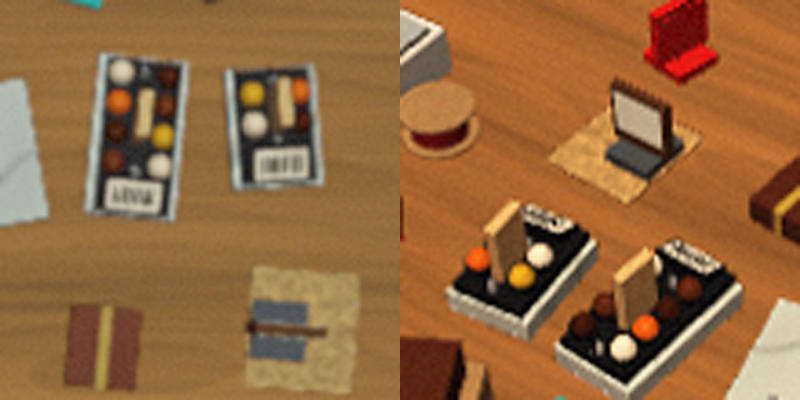

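The sign has been knocked about 28 mm towards +y: it sits at (0.434,-0.289) against the mat centre (0.434,-0.317). That is still inside the 40 mm limit, but its foot is at the mat's edge, so I'll re-centre it. Trays and plinths look right.

Run:
```python
from plan import *
plan([([.4335,-.289,.22],1.512,.05,1),([.4335,-.289,.061],1.512,.03,2),([.4335,-.289,.08],1.512,.03,2),([.4335,-.317,.08],1.512,.03,2),([.4335,-.317,.061],1.512,.03,2)])
```

```text
t 44.0 err mm [ 1.  -0.2  1. ] F [ 0.3 -0.6 -0.3] w 0.0598
-> [ 0.4335 -0.289   0.22  ] rows 13 + 1 offset [0.0188, -0.7773, -0.009] turn [0.0, 0.0, 1.1231] step off [0.0014, -0.0598, -0.0007] turn [0.0, 0.0, 0.0864]
-> [ 0.4335 -0.289   0.061 ] rows 6 + 2 offset [-0.0, -0.0001, 0.318] turn [0.0, -0.0, 0.0] step off [-0.0, -0.0, 0.053] turn [0.0, -0.0, 0.0]
-> [ 0.4335 -0.289   0.08  ] rows 1 + 2 offset [-0.0, 0.0001, -0.038] turn [0.0, -0.0, 0.0] 
-> [ 0.4335 -0.317   0.08  ] rows 1 + 2 offset [-0.0559, 0.0032, 0.0] turn [0.0, -0.0, 0.0] 
-> [ 0.4335 -0.317   0.061 ] rows 1 + 2 offset [-0.0, 0.0, 0.038] turn [0.0, -0.0, 0.0]
```

Call:
carry_out(
  offset=[
    [0.0188, -0.7773, -0.009],
    [0.0188, -0.7773, -0.009],
    [0.0188, -0.7773, -0.009],
    [0.0188, -0.7773, -0.009],
    [0.0188, -0.7773, -0.009],
    [0.0188, -0.7773, -0.009],
    [0.0188, -0.7773, -0.009],
    [0.0188, -0.7773, -0.009],
  ],
  turn=[
    [0, 0, 0],
    [0, 0, 0],
    [0, 0, 0],
    [0, 0, 0],
    [0, 0, 0],
    [0, 0, 0],
    [0, 0, 0],
    [0, 0, 0],
  ],
)

```text
clock: 44.85
tcp_pos: [0.4323, -0.2919, 0.2183]
orientation: [0.083, -3.138, -0.002]
contact_force: [0.5, 0.3, 0.8]
grip_width: 0.0601
```

Call:
carry_out(
  offset=[
    [0, 0, 0],
    [0, 0, 0],
    [0, 0, 0],
    [0, 0, 0],
    [0, 0, 0],
    [0, 0, 0],
    [0, 0, 0],
  ],
  turn=[
    [0, 0, 0.57],
    [0, 0, 0.57],
    [0, 0, 0.57],
    [0, 0, 0.57],
    [0, 0, 0.57],
    [0, 0, 0.57],
    [0, 0, 0.57],
  ],
)

```text
clock: 45.55
tcp_pos: [0.4331, -0.2884, 0.2186]
orientation: [-1.222, -2.891, -0.0]
contact_force: [-0.3, 0.1, 0.1]
grip_width: 0.0599
```

Call:
carry_out(
  offset=[
    [0, 0, 0],
    [0, 0, 0],
    [0, 0, 0],
    [0, 0, 0],
    [0, 0, 0],
    [0, 0, 0],
    [0, 0, 0],
    [0, 0, 0],
  ],
  turn=[
    [0, 0, 0.5531],
    [0, 0, 0.5531],
    [0, 0, 0.5531],
    [0, 0, 0.5531],
    [0, 0, 0.5531],
    [0, 0, 0.5531],
    [0, 0, 0.5531],
    [0, 0, 0.5531],
  ],
)

```text
clock: 46.35
tcp_pos: [0.4336, -0.2886, 0.2195]
orientation: [-2.28, -2.159, 0.001]
contact_force: [0.8, -0.1, -0.6]
grip_width: 0.0595
```

Call:
carry_out(
  offset=[
    [0, 0, 0],
    [0, 0, 0],
    [0, 0, 0],
    [0, 0, 0],
  ],
  turn=[
    [0, 0, 0],
    [0, 0, 0],
    [0, 0, 0],
    [0, 0, 0],
  ],
)

```text
clock: 46.75
tcp_pos: [0.4339, -0.289, 0.2203]
orientation: [2.285, 2.156, 0.0]
contact_force: [0.2, 0.1, -0.3]
grip_width: 0.0598
```

Call:
carry_out(
  offset=[
    [0, 0, 0.05],
    [0, 0, 0.11],
    [0, 0, 0.17],
    [0, 0, 0.23],
    [0, 0, 0.28],
    [0, 0, 0.31],
    [0, 0, 0.318],
    [0, 0, 0.318],
  ],
  turn=[
    [0, 0, 0],
    [0, 0, 0],
    [0, 0, 0],
    [0, 0, 0],
    [0, 0, 0],
    [0, 0, 0],
    [0, 0, 0],
    [0, 0, 0],
  ],
)

```text
clock: 47.55
tcp_pos: [0.4341, -0.289, 0.0614]
orientation: [-2.285, -2.155, -0.0]
contact_force: [0.9, -0.3, 0.2]
grip_width: 0.0598
```

Call:
carry_out(
  offset=[
    [0, 0, 0],
    [0, 0, 0],
    [0, 0, 0],
    [0, 0, 0],
    [0, 0, 0],
    [0, 0, 0],
    [0, 0, 0],
  ],
  turn=[
    [0, 0, 0],
    [0, 0, 0],
    [0, 0, 0],
    [0, 0, 0],
    [0, 0, 0],
    [0, 0, 0],
    [0, 0, 0],
  ],
  hand=1,
  force=50,
)

```text
clock: 48.25
tcp_pos: [0.4345, -0.2893, 0.0621]
orientation: [2.285, 2.154, 0.0]
contact_force: [-0.5, -0.4, 6.9]
grip_width: 0.0115
```

Call:
carry_out(
  offset=[
    [0, 0, -0.01],
    [0, 0, -0.025],
    [0, 0, -0.038],
    [0, 0, -0.038],
  ],
  turn=[
    [0, 0, 0],
    [0, 0, 0],
    [0, 0, 0],
    [0, 0, 0],
  ],
)

```text
clock: 48.65
tcp_pos: [0.4344, -0.2892, 0.0813]
orientation: [2.285, 2.154, 0.001]
contact_force: [0.3, -0.1, -3.6]
grip_width: 0.0111
```

Call:
carry_out(
  offset=[
    [-0.015, 0, 0],
    [-0.03, 0.001, 0],
    [-0.045, 0.002, 0],
    [-0.0559, 0.003, 0],
    [-0.0559, 0.003, 0],
    [-0.0559, 0.003, 0],
  ],
  turn=[
    [0, 0, 0],
    [0, 0, 0],
    [0, 0, 0],
    [0, 0, 0],
    [0, 0, 0],
    [0, 0, 0],
  ],
)

```text
clock: 49.25
tcp_pos: [0.4337, -0.3169, 0.0801]
orientation: [-2.286, -2.155, -0.0]
contact_force: [-0.6, 0.5, -3.3]
grip_width: 0.0116
```

Call:
carry_out(
  offset=[
    [0, 0, 0.01],
    [0, 0, 0.02],
    [0, 0, 0.028],
    [0, 0, 0.034],
    [0, 0, 0.038],
    [0, 0, 0.038],
    [0, 0, 0.038],
  ],
  turn=[
    [0, 0, 0],
    [0, 0, 0],
    [0, 0, 0],
    [0, 0, 0],
    [0, 0, 0],
    [0, 0, 0],
    [0, 0, 0],
  ],
)

```text
clock: 49.95
tcp_pos: [0.4337, -0.3165, 0.0621]
orientation: [-2.285, -2.155, 0.001]
contact_force: [-3.8, 2.9, 9.4]
grip_width: 0.0113
```

Call:
carry_out(
  offset=[
    [0, 0, 0],
    [0, 0, 0],
    [0, 0, 0],
    [0, 0, 0],
    [0, 0, -0.04],
    [0, 0, -0.12],
    [0, 0, -0.22],
    [0, 0, -0.34],
  ],
  turn=[
    [0, 0, 0],
    [0, 0, 0],
    [0, 0, 0],
    [0, 0, 0],
    [0, 0, 0],
    [0, 0, 0],
    [0, 0, 0],
    [0, 0, 0],
  ],
  hand=0.3,
)

```text
clock: 50.75
tcp_pos: [0.4334, -0.3165, 0.2227]
orientation: [-2.285, -2.155, -0.0]
contact_force: [0.3, -1.6, -0.2]
grip_width: 0.0594
```

Call:
carry_out(
  offset=[
    [-0.1, 0, -0.05],
    [-0.2, 0, -0.05],
    [-0.3, 0, -0.05],
    [-0.4, 0, -0.05],
    [-0.4, 0, -0.05],
    [-0.4, 0, -0.05],
    [-0.4, 0, -0.05],
  ],
  turn=[
    [0, 0, 0],
    [0, 0, 0],
    [0, 0, 0],
    [0, 0, 0],
    [0, 0, 0],
    [0, 0, 0],
    [0, 0, 0],
  ],
)

```text
clock: 51.45
tcp_pos: [0.4227, -0.5149, 0.246]
orientation: [-2.283, -2.156, -0.002]
contact_force: [0.1, 0.8, -0.9]
grip_width: 0.0593
```

Run:
```python
from plan import *
from fit import *
o=r.get_obs(); print(o['clock'],o['tcp_pos'],o['contact_force'])
f=snap('top'); g=snap('scene'); save(f,'endtop.png',(100,110,440,290),2.35); save(g,'endscene.png',(130,110,450,320),2.5)
for F,n in((f,'top'),(g,'scene')):
  print(n,'sign',fit([F],sign(.004),[.4335,-.317,-.06]),'TL',fit([F],tray(50),[.6395,-.1465,-.084],dz=.025),'TS',fit([F],tray(30),[.6525,-.2817,.083],dz=.025))
  print('scn',fit([F],[('base',box(-75,40,-32,32,0,8))]+scanner()[1:3]+[('head',box(47,82,-17,17,30,80)),('ht2',rect(47,82,-17,17,90))],[.431,.1,.055]))
```

```text
51.45 [ 0.42270813 -0.51494648  0.24597936] [ 0.08634678  0.78390173 -0.94199865]
top sign (array([ 0.43304277, -0.31820336, -0.05065028]), np.float64(190.48495690407324)) TL (array([ 0.63976679, -0.1466839 , -0.07447031]), np.float64(502.0358835585621)) TS (array([ 0.65372759, -0.28104935,  0.08374468]), np.float64(480.47142886424314))
scn (array([0.43107134, 0.09976244, 0.06214613]), np.float64(151.9836087076563))
scene sign (array([ 0.42819525, -0.3212501 ,  0.01179718]), np.float64(991.0185146093324)) TL (array([ 0.6378812 , -0.1481398 , -0.06831826]), np.float64(950.3211814993039)) TS (array([ 0.65151245, -0.28291696,  0.07625421]), np.float64(720.2853582060706))
scn (array([0.43138715, 0.10112283, 0.06736574]), np.float64(277.9624671057932))
```

View pics/endtop.png

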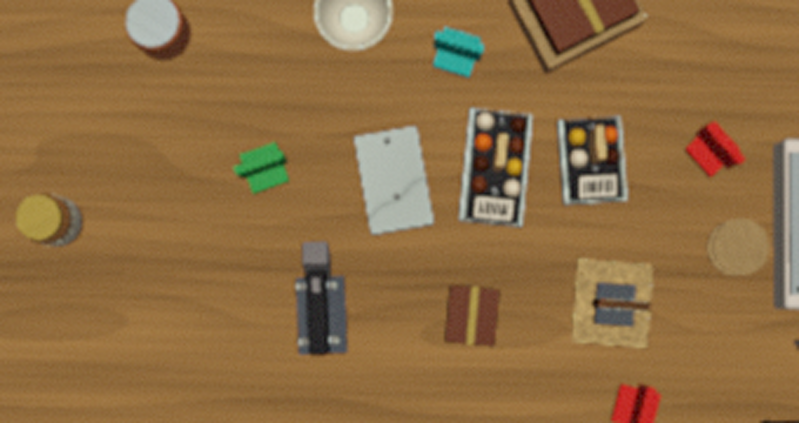

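View pics/endscene.png

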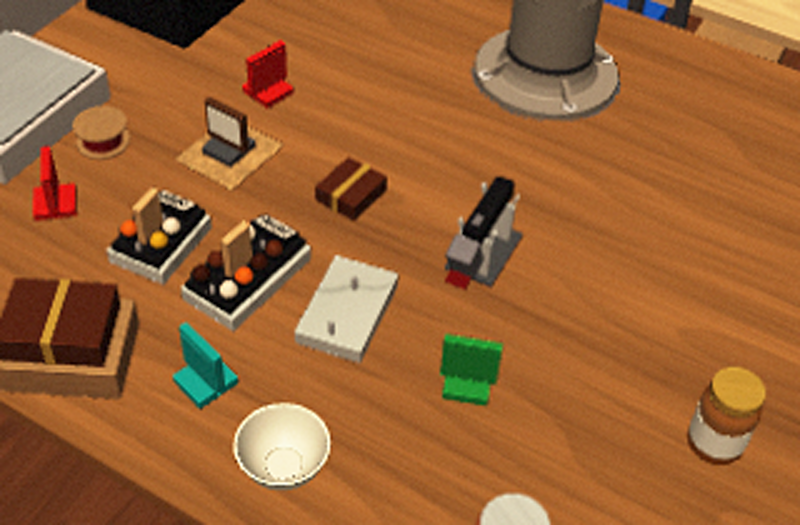

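The final pictures show both trays seated (top 495,165 and 595,160), the scanner in its cradle (320,300), the sign centred on the mat (615,302), and the bystanders in place. The arm is clear, so I'm handing in.

```bash
python3 -c "
from bench import r
print(r.hand_in(), r.get_obs()['clock'])"
```

```text
the job is handed in; nothing more can be done
the job is handed in; nothing more can be done
```

The job is handed in, finished at about 52 s of the 210 s allowed. The interface gave no verdict, so the results below are from my own checks.

Two trays were present, small and large; there was no medium tray.

- **Sign:** I moved it from the large plinth to the mat. It was later found about 28 mm off, still within the limit and probably from the knock the task warns of, so I put it back. The last top view has it about 1 mm from the mat centre.
- **Trays:** Both are seated label end towards the robot, with pins showing through the holes in both cameras. Contact came at the expected height of 25 mm. The last fits are within about 2.5 mm of the plinths.
- **Label reading:** I read small then large, holding the beam over 2 s on each label. The predicted beam points were within about 2 mm of the label centres. Before moving to the large label I compared the scanner with its cradle picture, which suggested under 1° of tilt in the hand.
- **Scanner:** It is back in the cradle, head forward, with contact at the same height as when I picked it up.

**Where checks disagreed:** The two cameras differ by 1–2 mm on the trays, about the calibration error. For the sign, the scene-camera fit was poor (about 6 mm off the top view), so I relied on the top view. My first scanner pose fits differed by about 8 mm between cameras because I had the head shape wrong. I used the fork tips instead.

The jar, gift box and ribbon look unmoved in the final pictures, and the arm was clear of everything.

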